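Put the graphite glass stamps back in their holders

TASK

Tidy the hot-glass bench: put each of the four graphite stamps (round, square, triangular, oblong) into the wooden holder whose recess has the same outline, handle up and lying flat on the recess floor. Set them down rather than dropping them, leave the wax tin and the brush where they are, and let go of everything at the end.

Things in the scene. Friction and masses are not known exactly. Their poses are not given: they have to be found in the camera images.
- round_stamp: Dark graphite stamp: a disc 76 mm in diameter, 28 mm thick, with an upright square wooden handle, 26 x 26 mm and 52 mm tall, standing on its middle (top 80 mm above the underside; handle faces square to the body's x and y axes). About 0.26 kg, loose, standing upright. Origin: centre of the underside, on the handle's axis; z up.
- square_stamp: Dark graphite stamp: a square plate 60 x 60 mm, sides along its x and y axes, 28 mm thick, with an upright square wooden handle, 26 x 26 mm and 52 mm tall, standing on its middle (top 80 mm above the underside; handle faces square to the body's x and y axes). About 0.26 kg, loose, standing upright. Origin: centre of the underside, on the handle's axis; z up.
- triangle_stamp: Dark graphite stamp: an equilateral triangular plate, side 90 mm, one corner on its +x axis 52 mm from the centre, 28 mm thick, with an upright square wooden handle, 26 x 26 mm and 52 mm tall, standing on its middle (top 80 mm above the underside; handle faces square to the body's x and y axes). About 0.26 kg, loose, standing upright. Origin: centre of the underside, on the handle's axis; z up.
- oblong_stamp: Dark graphite stamp: an oblong plate 104 mm long (along its x axis) and 44 mm wide (along y), 28 mm thick, with an upright square wooden handle, 26 x 26 mm and 52 mm tall, standing on its middle (top 80 mm above the underside; handle faces square to the body's x and y axes). About 0.26 kg, loose, standing upright. Origin: centre of the underside, on the handle's axis; z up.
- round_holder: Wooden holder with a round recess 88 mm in diameter (6 mm play all round the round stamp). Base board 5 mm thick (its top is the recess floor, 5 mm above the bench); a wooden rim 10 mm wide around the recess rises to 15 mm above the bench. Fixed to the bench. Origin: centre of the recess, at the underside on the bench; z up.
- square_holder: Wooden holder with a square recess 72 x 72 mm, sides along its x and y axes (6 mm play all round the square stamp). Base board 5 mm thick (its top is the recess floor, 5 mm above the bench); a wooden rim 10 mm wide around the recess rises to 15 mm above the bench. Fixed to the bench. Origin: centre of the recess, at the underside on the bench; z up.
- triangle_holder: Wooden holder with an equilateral triangular recess, side 111 mm, one corner on its +x axis 64 mm from the centre (6 mm play all round the triangular stamp). Base board 5 mm thick (its top is the recess floor, 5 mm above the bench); a wooden rim 10 mm wide around the recess rises to 15 mm above the bench. Fixed to the bench. Origin: centre of the recess, at the underside on the bench; z up.
- oblong_holder: Wooden holder with an oblong recess 116 mm long (along its x axis) and 56 mm wide (along y) (6 mm play all round the oblong stamp). Base board 5 mm thick (its top is the recess floor, 5 mm above the bench); a wooden rim 10 mm wide around the recess rises to 15 mm above the bench. Fixed to the bench. Origin: centre of the recess, at the underside on the bench; z up.
- wax_tin: Bystander: a closed plain metal tin, 68 mm in diameter, 60 mm tall, standing at the far left of the bench, beside the outermost stamps or holders. Origin: centre of the underside. Loose; leave it alone.
- brush: Bystander: a bench brush about 140 mm long, lying at the far right of the bench, beside the outermost stamps or holders. Origin: on its underside at mid length; its x axis runs along it. Loose; leave it alone.
Mind the look-alikes: they are no part of the job. Leave any blue or orange look-alike of the oblong_stamp alone.

How it is judged:
By the outcome, as a careful person would: the job done as asked, in the order asked, and still so for the second after the job is handed in, with the robot touching nothing.
It also fails if it takes over 112 s, if anything falls off the work surface, if the arm or the gripper's body presses on something with over 40 N, if the wrist force passes 120 N, or if a joint passes its speed limit or range.

ROBOT

A 7-joint arm with a two-finger parallel gripper is mounted at the origin on the work surface. World frame = base frame: x ahead of the robot, y to its left, z up, the work surface at z = 0. Lengths are in mm, angles in degrees, forces in N, time in s.
With the tool pointing down it reaches from about 400 to 850 mm from the base axis. Payload 4.5 kg.
Tool frame: the origin (TCP) lies on the mounting face of the last link; the fingertips stand 166 mm ahead of it and the grasp point (between the pads) lies 147 mm ahead of it; x points along the fingers, y is the direction in which the jaws open and shut, and the axes are right-handed (so a half turn about x gives the same grasp; the last joint's range is limited). The gripper opens to 88 mm and grips with 3 to 60 N. Pads are 18 mm wide; open, the fingers measure 123 mm over their backs; the gripper's body (75 mm by 187 mm) begins 45 mm behind the grasp point.
Start: joints at [-74.381, 39.483, -11.15, 89.685, 9.013, 51.709, -12.324], TCP at [147.813, 607.28, 404.743] pointing down, gripper open.
Joint ranges: [-172.22, 172.22], [-26.19, 119.32], [-84.43, 86.54], [7.71, 146.69], [-57.33, 237.33], [2.42, 119.75], [-152.13, 152.13]. Speed limits (degrees/s): [147.25, 147.25, 180, 180, 180, 180, 180].

INTERFACE

Orientations are given as [roll, pitch, yaw] about the fixed x, y, z axes, in that order (R = Rz(yaw) Ry(pitch) Rx(roll)).
In Python, from plant import sensors, imaging, hand_in gives the robot as it stands.
- The arm moves only by the tool servo_tool, never from a script. Its argument "commands" is a list of rows, each an object with "linear": the shift along the tool's x, y, z in mm, a list of three; "turn": the turn, a rotation vector about the tool's x, y, z in rad, a list of three. A call has 1 to 5 rows; each row shifts and turns the commanded pose from where the row before left it, along the tool's axes as they then stand; what a row does not reach is not made up. A row lasts 1/10 s, in which the tool goes at most 50 mm and 8.59 degrees, less where a joint would pass 70% of its speed; a pose out of reach is approached as far as the arm can. A call is refused whole if a number of a shift passes 50 or a number of a turn 0.15, either way. A call with a gripper value outside its range is refused whole. "claw" is the opening, from 0 (shut) to 1 (fully open), set as the call begins (left out, the last holds). The fingers move at their own pace and stop on an object; "grip_force" is the grip in N (left out, the last holds). Time passes only in rows, so rows that do not move let the fingers close. It gives the time, the measured TCP pose, the force and the opening at its end, in the units of the state.
- sensors.state(): the state, without advancing time (a new reading comes with each control period).
- imaging.camera(name): name is "scene" or "top" or "wrist"; returns the picture (480x640x3 uint8, blue, green, red); there is no depth.
- imaging.get_calibration(name): a dict with "camera_matrix" (3x3 intrinsics, pixels), "R" (3x3) and "t" (3): a world point X has camera coordinates R X + t; the wrist camera has in their place "T_tool_cam" (4x4, takes a point from camera to tool coordinates, whose origin is the TCP and whose axes are the tool frame's). Camera axes: x right, y down, z forward; pixel columns grow to the right and rows downward; lengths in mm; the calibration is good to about 2 mm. A picture is of the moment at which its call begins: read the wrist's pose just before it. get_calibration takes no time and is no camera call.
- hand_in(): hands the job in, once; it reports no verdict.
The state is a dict: "clock": time; "joint_pos": joint angles; "dq": joint speeds; "joint_efforts": joint torques, N m; "tool_pos": TCP position; "ee_rot": TCP orientation; "contact_force": force on the tool from outside, world axes, zero at the start; "wrist_torque": the same for the moment, N m; "grip_width": finger opening in mm.
Only numpy, scipy, OpenCV 4.12 (cv2) and the standard library are available. Lean on these libraries where they do the work, as an engineer would, in place of code of your own. Each camera call takes 0.05 s, during which the arm holds its last target.

## Working session

There is one attempt and no reset: what is moved stays moved. The work goes in short steps, Python scripts to look and compute and a tool call to move; the robot and the scene stay as the last step left them, time stands still between calls to the robot, and variables do not carry over. Pictures are saved under pics/ and viewed, and the job is handed in when it is done.

Besides the shell and the picture viewer there is one more tool, called by a JSON object that holds its "op" and its "data". servo_tool: Moves the arm, as the interface text tells. Its arguments: {"type":"object","properties":{"commands":{"type":"array","items":{"type":"object","properties":{"linear":{"type":"array","items":{"type":"number"}},"turn":{"type":"array","items":{"type":"number"}}}}},"claw":{"type":"number"},"grip_force":{"type":"number"}},"required":["commands"]}

```bash
mkdir -p pics; ls
python3 - <<'E'
from plant import sensors, imaging
import cv2,json,numpy as np
np.set_printoptions(precision=3,suppress=True)
print(sensors.state())
for n in ("scene","top"):
    cv2.imwrite(f"pics/{n}0.png",imaging.camera(n))
for n in ("scene","top","wrist"): print(n,imaging.get_calibration(n))
E
```

```text
pics
{'clock': 0.0, 'joint_pos': array([-74.381,  39.533, -11.146,  89.746,   9.014,  51.711, -12.325]), 'dq': array([ 0.009,  0.02 , -0.022, -0.007, -0.052,  0.001, -0.012]), 'joint_efforts': array([ -0.001, -52.756,  -1.267, -15.344,  -0.053,   0.006,   0.   ]), 'tool_pos': array([147.778, 606.928, 403.909]), 'ee_rot': array([-85.799,  89.893, -99.476]), 'contact_force': array([ 0.238,  0.705, -0.166]), 'wrist_torque': array([ 0.02 ,  0.018, -0.044]), 'grip_width': 88.48743950838295}
scene {'camera_matrix': array([[468.981,   0.   , 319.832],
       [  0.   , 468.981, 229.939],
       [  0.   ,   0.   ,   1.   ]]), 'R': array([[ 0.515,  0.857,  0.003],
       [ 0.695, -0.416, -0.587],
       [-0.502,  0.304, -0.81 ]]), 't': array([-241.614, -301.761, 1280.842])}
top {'camera_matrix': array([[504.585,   0.   , 311.041],
       [  0.   , 504.585, 239.554],
       [  0.   ,   0.   ,   1.   ]]), 'R': array([[-0.029, -1.   ,  0.006],
       [-0.996,  0.028, -0.09 ],
       [ 0.09 , -0.008, -0.996]]), 't': array([  24.888,  491.891, 1193.093])}
wrist {'camera_matrix': array([[362.291,   0.   , 323.52 ],
       [  0.   , 362.291, 237.092],
       [  0.   ,   0.   ,   1.   ]]), 'T_tool_cam': array([[ -0.   ,  -0.309,   0.951,  21.077],
       [  1.   ,  -0.   ,  -0.   ,   0.678],
       [  0.   ,   0.951,   0.309, -80.254],
       [  0.   ,   0.   ,   0.   ,   1.   ]])}
```

View pics/top0.png

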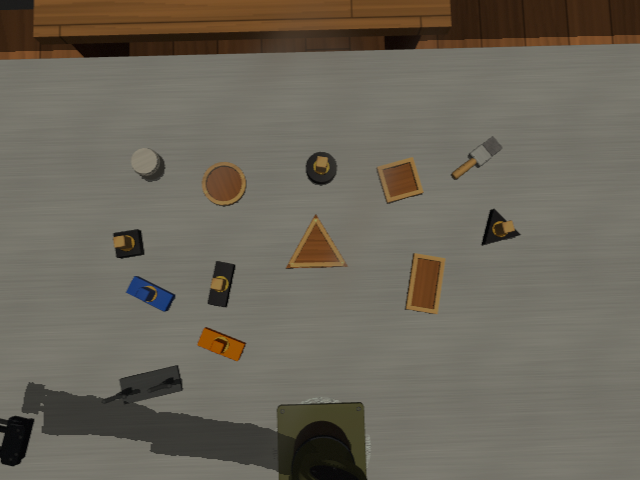

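View pics/scene0.png

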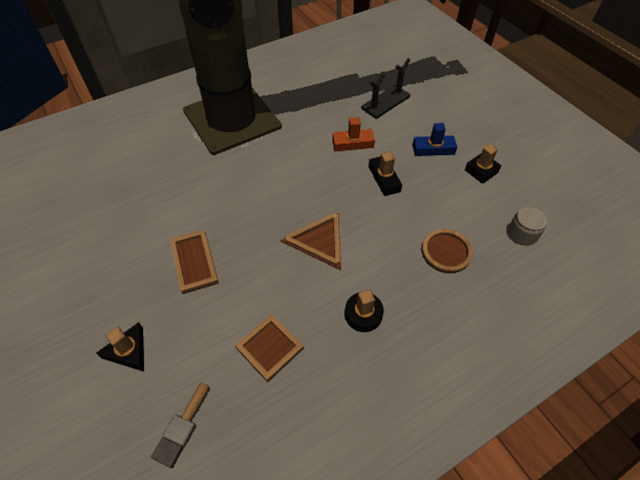

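Run:
```python
import cv2,numpy as np
im=cv2.imread("pics/top0.png")
pts=dict(rs=(321,167),sq=(128,243),tr=(498,229),ob=(221,284),rh=(224,184),sh=(400,180),th=(316,246),oh=(426,284))
rows=[]
cs=[]
for k,(x,y) in pts.items():
    c=cv2.resize(im[y-34:y+34,x-34:x+34],(200,200),interpolation=cv2.INTER_NEAREST)
    c=np.clip(c.astype(float)*1.6,0,255).astype(np.uint8); cs.append(c)
cv2.imwrite("pics/crops0.png",np.vstack([np.hstack(cs[:4]),np.hstack(cs[4:])]))
hsv=cv2.cvtColor(im,cv2.COLOR_BGR2HSV)
for (x,y) in [(205,45),(321,180),(108,248),(123,244),(136,237),(224,184),(224,164),(400,180),(386,165),(60,300),(300,120),(500,229),(148,165)]: print((x,y),im[y,x],hsv[y,x])
```

```text
(205, 45) [16 30 51] [ 12 175  51]
(321, 180) [36 38 39] [20 20 39]
(108, 248) [107 116 118] [ 25  24 118]
(123, 244) [ 61 110 142] [ 18 145 142]
(136, 237) [27 28 29] [15 18 29]
(224, 184) [ 44  69 106] [ 12 149 106]
(224, 164) [ 70 110 141] [ 17 128 141]
(400, 180) [ 32  64 106] [ 13 178 106]
(386, 165) [ 73 113 142] [ 17 124 142]
(60, 300) [107 116 118] [ 25  24 118]
(300, 120) [108 118 121] [ 23  27 121]
(500, 229) [18 34 45] [ 18 153  45]
(148, 165) [114 130 137] [ 21  43 137]
```

View pics/crops0.png

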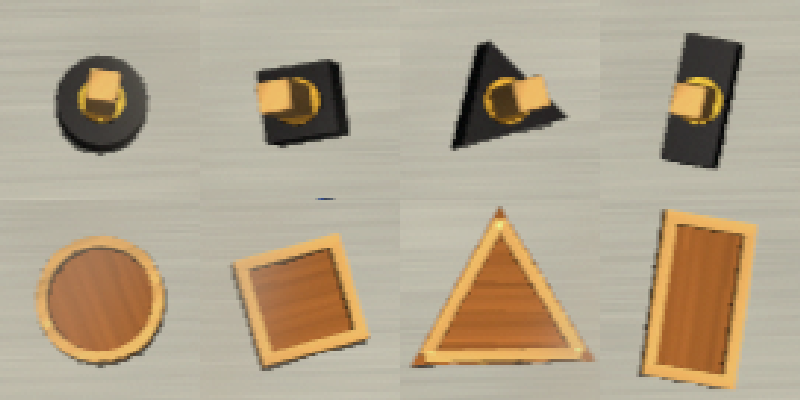

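```bash
cat > h.py <<'E'
import cv2,numpy as np
from plant import sensors, imaging
np.set_printoptions(precision=2,suppress=True)
def ray(n,uv,z,T=None):
    c=imaging.get_calibration(n);K=np.array(c["camera_matrix"])
    d=np.c_[np.atleast_2d(uv),np.ones(len(np.atleast_2d(uv)))]@np.linalg.inv(K).T
    if n=="wrist":
        M=T@np.array(c["T_tool_cam"]); d=d@M[:3,:3].T; o=M[:3,3]
    else:
        R=np.array(c["R"]);o=-R.T@np.array(c["t"]);d=d@R
    s=(z-o[2])/d[:,2]
    return (o+s[:,None]*d)[:,:2]
E
python3 - <<'E'
from h import *
im=cv2.imread("pics/top0.png");hsv=cv2.cvtColor(im,cv2.COLOR_BGR2HSV)
H,S,V=cv2.split(hsv)
pts=dict(rs=(321,167),sq=(128,243),tr=(498,229),ob=(221,284),rh=(224,184),sh=(400,180),th=(316,246),oh=(426,284))
for k,(x,y) in pts.items():
    win=np.zeros(V.shape,np.uint8);cv2.circle(win,(x,y),36,255,-1)
    if k[1]!='h':
        m=((V>122)&(S>100)&(H<25)).astype(np.uint8)*255&win
        m=cv2.morphologyEx(m,cv2.MORPH_OPEN,np.ones((5,5)))
        c=max(cv2.findContours(m,0,1)[0],key=cv2.contourArea)
        M=cv2.moments(m);u=(M['m10']/M['m00'],M['m01']/M['m00'])
        P=ray("top",[u],80)[0];w=ray("top",c[:,0],80).astype(np.float32)
        print(k,"px",np.array(u),"xy",P,"handle rect",cv2.minAreaRect(w))
        d=((V<70)&(S<60)).astype(np.uint8)*255&win
        c=max(cv2.findContours(d,0,1)[0],key=cv2.contourArea)
        w=ray("top",c[:,0],14).astype(np.float32)
        print("   plate",cv2.minAreaRect(w)); 
        ap=cv2.approxPolyDP(cv2.convexHull(c),3,True)[:,0]
        print("   poly",ap.tolist(),ray("top",ap,28).tolist() if k in('tr','ob','sq') else '')
    else:
        m=((V>110)&(S>80)&(H<25)).astype(np.uint8)*255&win
        c=max(cv2.findContours(m,0,1)[0],key=cv2.contourArea)
        w=ray("top",c[:,0],15).astype(np.float32)
        f=np.zeros_like(m);cv2.drawContours(f,[c],-1,255,-1)
        ys,xs=np.nonzero(f);cc=ray("top",np.c_[xs,ys],15).mean(0)
        print(k,"centroid",cc,"rect",cv2.minAreaRect(w),"circ",cv2.minEnclosingCircle(w))
        if k=='th': print(cv2.minEnclosingTriangle(w)[1][:,0], cv2.minEnclosingTriangle(w)[1][:,0].mean(0))
E
```

```text
rs px [321.55 161.43] xy [668.88 -18.24] handle rect ((668.724365234375, -18.12421417236328), (20.95028305053711, 21.352678298950195), 88.3003158569336)
   plate ((667.7244873046875, -18.624717712402344), (73.73929595947266, 82.43773651123047), 88.41283416748047)
   poly [[324, 152], [334, 159], [336, 166], [332, 179], [320, 185], [308, 178], [306, 163], [314, 153]] 
sq px [118.47 241.1 ] xy [496.   451.87] handle rect ((496.1973876953125, 451.8142395019531), (23.127607345581055, 20.547990798950195), 0.28004321455955505)
   plate ((496.1403503417969, 452.8518371582031), (64.9363021850586, 67.39653778076172), 7.880191326141357)
   poly [[140, 230], [143, 254], [117, 257], [113, 234]] [[526.3547039461204, 420.0147260877646], [468.5334888652857, 412.7657382690829], [463.11534563554727, 474.59961612105224], [518.5246688552878, 484.47811725372094]]
tr px [508.32 226.2 ] xy [ 505.29 -443.8 ] handle rect ((505.7549133300781, -444.0787658691406), (21.107702255249023, 23.190385818481445), 88.39616394042969)
   plate ((497.558837890625, -433.7313232421875), (90.16639709472656, 84.2672576904296
[... 862 characters left out ...]
), 53.598548889160156)
sh centroid [ 635.68 -211.14] rect ((635.9647216796875, -210.93820190429688), (91.98860168457031, 92.44469451904297), 13.983797073364258) circ ((635.8304443359375, -211.20664978027344), 63.40807342529297)
th centroid [470.95  -0.51] rect ((486.3081970214844, -0.8179473876953125), (142.4264373779297, 118.36273193359375), 89.70421600341797) circ ((465.5150451660156, -0.28295066952705383), 80.15304565429688)
[[427.52  74.86]
 [557.37  -1.13]
 [426.74 -75.73]] [470.54  -0.67]
oh centroid [ 379.98 -261.56] rect ((380.1865539550781, -262.0360107421875), (76.72127532958984, 135.71815490722656), 78.90967559814453) circ ((380.2109680175781, -261.0654602050781), 76.191162109375)
```

```bash
cat >> h.py <<'E'
from scipy.spatial.transform import Rotation as Ro
def pose():
    s=sensors.state();T=np.eye(4);T[:3,:3]=Ro.from_euler('xyz',s['ee_rot'],degrees=True).as_matrix();T[:3,3]=s['tool_pos'];return s,T
def plan(x,y,ztcp,yaw,n=None):
    """target TCP xy/z, tool y axis yaw (mod 180), x down. prints rows"""
    s,T=pose();R0=T[:3,:3]
    cur=np.degrees(np.arctan2(R0[1,1],R0[0,1]))
    best=None
    for k in (-360,-180,0,180,360):
        d=yaw+k-cur
        if best is None or abs(d)<abs(best): best=d
    yy=np.radians(cur+best)
    Yx=np.array([np.cos(yy),np.sin(yy),0]);X=np.array([0,0,-1.]);R1=np.c_[X,Yx,np.cross(X,Yx)]
    rv=Ro.from_matrix(R0.T@R1).as_rotvec()
    dp=np.array([x,y,ztcp])-T[:3,3]
    nn=n or max(1,int(np.ceil(max(np.linalg.norm(dp)/48,np.linalg.norm(rv)/.145))))
    print("clock",round(s['clock'],2),"yaw",round(cur,2),"j7",s['joint_pos'][6].round(1),"pos",T[:3,3],"F",s['contact_force'],"w",round(s['grip_width'],1))
    print("target yaw diff",round(best,2),"rows",nn,"turn/row",np.round(rv/nn,4))
    for i in range(nn):
        Ri=R0@Ro.from_rotvec(rv*i/nn).as_matrix()
        print(i,np.round(Ri.T@dp/nn,1))
E
python3 -c "
from h import *
plan(669,-18,330,-2)
plan(669,-18,330,88)"
```

```text
clock 0.1 yaw 76.32 j7 -12.3 pos [147.77 606.98 404.03] F [-0.13  0.87 -0.35] w 88.2
target yaw diff -78.32 rows 18 turn/row [0.08 0.   0.  ]
0 [  4.2 -26.9  36.3]
1 [  4.2 -24.   38.3]
2 [  4.1 -21.1  40. ]
3 [  4.1 -18.   41.5]
4 [  4.1 -14.8  42.7]
5 [  4.1 -11.5  43.7]
6 [ 4.1 -8.1 44.5]
7 [ 4.1 -4.7 45. ]
8 [ 4.1 -1.3 45.2]
9 [ 4.1  2.1 45.2]
10 [ 4.1  5.5 44.9]
11 [ 4.1  8.9 44.3]
12 [ 4.1 12.3 43.5]
13 [ 4.1 15.5 42.5]
14 [ 4.1 18.7 41.2]
15 [ 4.1 21.8 39.6]
16 [ 4.1 24.7 37.9]
17 [ 4.1 27.5 35.9]
clock 0.1 yaw 76.32 j7 -12.3 pos [147.77 606.98 404.03] F [-0.13  0.87 -0.35] w 88.2
target yaw diff 11.68 rows 18 turn/row [-0.01 -0.    0.  ]
0 [  4.2 -26.9  36.3]
1 [  4.2 -27.3  36. ]
2 [  4.2 -27.7  35.7]
3 [  4.2 -28.1  35.4]
4 [  4.1 -28.5  35.1]
5 [  4.1 -28.9  34.8]
6 [  4.1 -29.3  34.4]
7 [  4.1 -29.7  34.1]
8 [  4.1 -30.1  33.8]
9 [  4.1 -30.4  33.4]
10 [  4.1 -30.8  33.1]
11 [  4.1 -31.2  32.7]
12 [  4.1 -31.6  32.4]
13 [  4.1 -31.9  32. ]
14 [  4.1 -32.3  31.6]
15 [  4.1 -32.6  31.3]
16 [  4.1 -33.   30.9]
17 [  4.1 -33.3  30.5]
```

{"op": "servo_tool", "data": {"commands": [{"linear": [4,-27,36],"turn": [0.08,0,0]},{"linear": [4,-24,38],"turn": [0.08,0,0]},{"linear": [4,-21,40],"turn": [0.08,0,0]},{"linear": [4,-18,41.5],"turn": [0.08,0,0]},{"linear": [4,-15,43],"turn": [0.08,0,0]}], "claw": 0.8}}

```text
clock: 0.6
tool_pos: [291.6, 430.8, 384.4]
ee_rot: [-63.9, 90.0, -100.7]
contact_force: [0.4, 0.7, -0.2]
grip_width: 70.7
```

{"op": "servo_tool", "data": {"commands": [{"linear": [4,-11.5,44],"turn": [0.08,0,0]},{"linear": [4,-8,44.5],"turn": [0.08,0,0]},{"linear": [4,-5,45],"turn": [0.08,0,0]},{"linear": [4,-1,45],"turn": [0.08,0,0]},{"linear": [4,2,45],"turn": [0.08,0,0]}]}}

```text
clock: 1.1
tool_pos: [431.5, 253.3, 364.4]
ee_rot: [-117.3, 90.0, -177.0]
contact_force: [0.7, -0.2, -0.5]
grip_width: 70.8
```

{"op": "servo_tool", "data": {"commands": [{"linear": [4,5.5,45],"turn": [0.08,0,0]},{"linear": [4,9,44],"turn": [0.08,0,0]},{"linear": [4,12,43.5],"turn": [0.08,0,0]},{"linear": [4,15.5,42.5],"turn": [0.08,0,0]},{"linear": [4,18.5,41],"turn": [0.08,0,0]}]}}

```text
clock: 1.6
tool_pos: [567.1, 73.0, 344.3]
ee_rot: [-123.0, 90.0, 154.4]
contact_force: [-0.1, 1.1, -1.1]
grip_width: 70.4
```

{"op": "servo_tool", "data": {"commands": [{"linear": [4,22,40],"turn": [0.08,0,0]},{"linear": [4,25,38],"turn": [0.08,0,0]},{"linear": [0,0,0],"turn": [0,0,0]}]}}

```text
clock: 1.9
tool_pos: [622.6, -6.4, 336.0]
ee_rot: [25.7, 89.6, -66.5]
contact_force: [-0.4, -0.6, -0.2]
grip_width: 70.4
```

Run:
```python
from h import *
plan(669,-18,330,-2)
cv2.imwrite("pics/w1.png",imaging.camera("wrist"))
```

```text
clock 1.9 yaw -2.24 j7 -2.1 pos [622.61  -6.41 336.02] F [-0.4  -0.57 -0.25] w 70.4
target yaw diff 0.24 rows 2 turn/row [-0.  0. -0.]
0 [ 3.1 23.4  4.9]
1 [ 3.1 23.4  4.9]
```

View pics/w1.png

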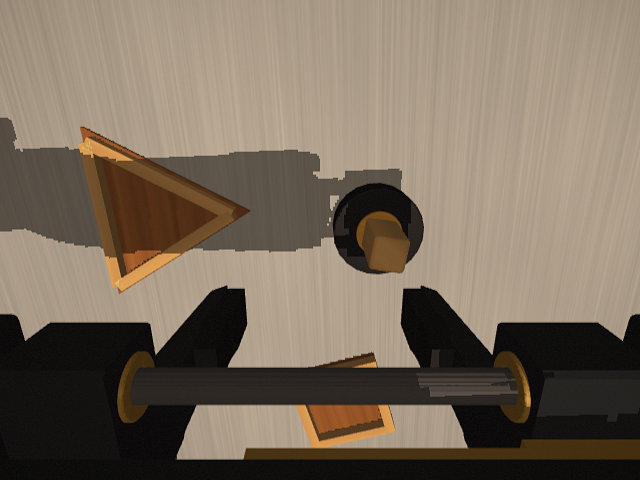

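Run:
```python
from h import *
im=cv2.imread("pics/w1.png")
c=cv2.resize(im[170:290,320:440],(600,600),interpolation=cv2.INTER_CUBIC)
cv2.imwrite("pics/w1c.png",np.clip(c*1.8,0,255))
```

```text
[ WARN:0@0.502] global loadsave.cpp:1063 imwrite_ Unsupported depth image for selected encoder is fallbacked to CV_8U.
```

View pics/w1c.png

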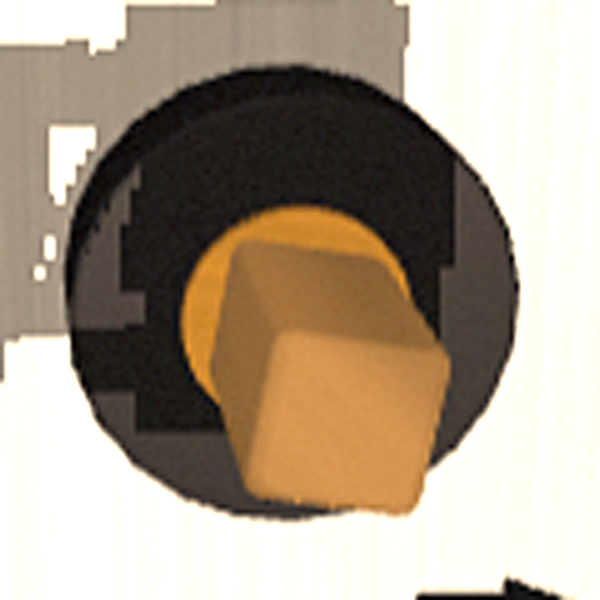

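```bash
cat >> h.py <<'E'
def top4(T,corners,z=80):
    """handle-top corners in wrist image -> centre, yaw mod 90"""
    w=ray("wrist",corners,z,T)
    e=np.roll(w,-1,0)-w
    a=np.degrees(np.arctan2(e[:,1],e[:,0]))%90
    print("centre",w.mean(0),"sides",np.linalg.norm(e,axis=1),"yaws",a)
E
python3 - <<'E'
from h import *
s,T=pose()
off=np.array([320,170])
top4(T,np.array([(275,330),(448,350),(413,515),(248,497)])/5+off)
# plate disc: dark+... circle approx
print("tri holder corners z15",ray("wrist",[(249,211),(82,127),(117,293)],15,T))
E
```

```text
centre [666.54 -13.17] sides [23.94 24.72 23.51 24.8 ] yaws [81.14 80.8  81.32 81.79]
tri holder corners z15 [[558.28   5.54]
 [432.89  78.23]
 [429.75 -67.37]]
```

Run:
```python
from h import *
im=cv2.imread("pics/scene0.png")
pts=[(365,305),(388,165),(485,160),(122,342)]
cs=[]
for x,y in pts: cs.append(cv2.resize(im[y-25:y+25,x-25:x+25],(400,400),interpolation=cv2.INTER_CUBIC))
o=np.vstack([np.hstack(cs[:2]),np.hstack(cs[2:])])
o=np.clip(o*1.6,0,255).astype(np.uint8)
cv2.imwrite("pics/s0c.png",cv2.resize(o,(600,600)))
H,S,V=cv2.split(cv2.cvtColor(im,cv2.COLOR_BGR2HSV))
m=((V>85)&(S>80)&(H<25)).astype(np.uint8)
n,l,st,ce=cv2.connectedComponentsWithStats(m)
for i in range(1,n):
    if st[i,4]>300 and st[i,1]>100: print(st[i],ce[i])
for name,x,y in (("rh",447,250),("sh",269,348),("th",318,241),("oh",194,262)):
    win=np.zeros(V.shape,np.uint8);cv2.circle(win,(x,y),44,255,-1)
    c=max(cv2.findContours(m*255&win,0,1)[0],key=cv2.contourArea)
    f=np.zeros_like(m);cv2.drawContours(f,[c],-1,255,-1);ys,xs=np.nonzero(f)
    print(name,ray("scene",np.c_[xs,ys],12).mean(0))
```

```text
[332 128  43  17 435] [353.   136.68]
[ 280  213   61   55 1424] [319.82 238.56]
[ 170  229   48   62 1756] [193.7  260.22]
[ 423  229   50   42 1420] [447.05 249.57]
[ 235  314   69   66 2100] [268.46 346.33]
[611 330  29  51 739] [629.64 354.32]
[597 354  34  33 473] [613.02 370.01]
[ 539  381   70   68 1729] [574.65 414.14]
[182 383  26  37 368] [194.49 400.76]
[ 499  407   74   73 2845] [534.98 443.51]
[ 455  437   74   43 1846] [490.39 463.96]
rh [636.9  222.28]
sh [ 633.47 -211.62]
th [468.25  -0.53]
oh [ 378.25 -262.35]
```

View pics/s0c.png

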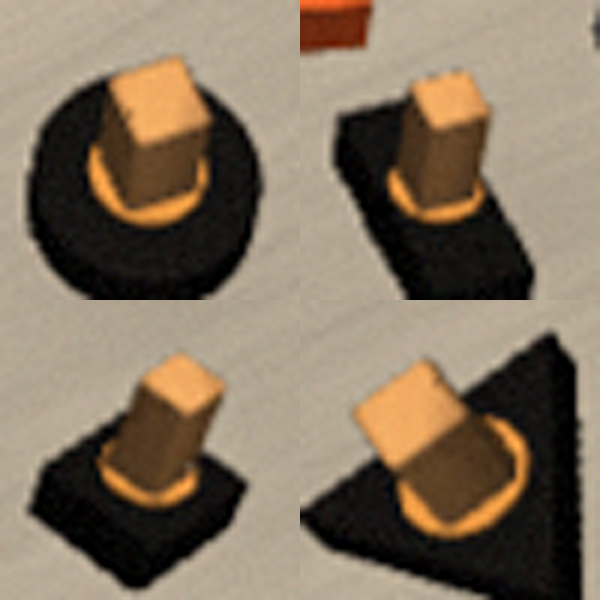

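Run:
```python
from h import *
s,T=pose();print(T,s['dq'],s['clock'])
cv2.imwrite("pics/w2.png",imaging.camera("wrist"))
a=cv2.imread("pics/w1.png",0);b=cv2.imread("pics/w2.png",0)
print(cv2.phaseCorrelate(a[100:280,60:440].astype(np.float32),b[100:280,60:440].astype(np.float32)))
```

```text
[[  0.     1.    -0.03 621.19]
 [ -0.    -0.03  -1.    -2.72]
 [ -1.     0.     0.   335.91]
 [  0.     0.     0.     1.  ]] [-3.1  -1.25 -4.2   2.84 -0.79  0.05  0.03] 1.95
((2.24164939190905, 4.755976419888611), 0.6810158375788617)
```

```bash
python3 -c "
from h import *
plan(668.5,-17.8,300,-9,2)"
```

```text
clock 2.0 yaw -1.72 j7 -2.1 pos [620.34   0.07 335.96] F [0.07 0.37 0.16] w 70.3
target yaw diff -7.28 rows 2 turn/row [0.06 0.   0.  ]
0 [18.  24.4  8.2]
1 [18.  24.8  6.6]
```

{"op": "servo_tool", "data": {"commands": [{"linear": [15,25,8],"turn": [0.06,0,0]},{"linear": [15,25,7],"turn": [0.06,0,0]},{"linear": [0,0,0]},{"linear": [0,0,0]},{"linear": [0,0,0]}]}}

```text
schema error: expected keys linear, turn
```

```bash
python3 -c "
from h import *
plan(668.5,-17.8,300,-9,2)
cv2.imwrite('pics/w3.png',imaging.camera('wrist'))
plan(668.5,-17.8,300,-9,2)"
```

```text
clock 2.0 yaw -1.72 j7 -2.1 pos [620.34   0.07 335.96] F [0.07 0.37 0.16] w 70.3
target yaw diff -7.28 rows 2 turn/row [0.06 0.   0.  ]
0 [18.  24.4  8.2]
1 [18.  24.8  6.6]
clock 2.05 yaw -1.57 j7 -2.1 pos [619.9    1.77 336.09] F [ 0.29 -0.25  0.35] w 70.3
target yaw diff -7.43 rows 2 turn/row [ 0.06 -0.    0.  ]
0 [18.  24.6  9.1]
1 [18.  25.1  7.5]
```

View pics/w3.png

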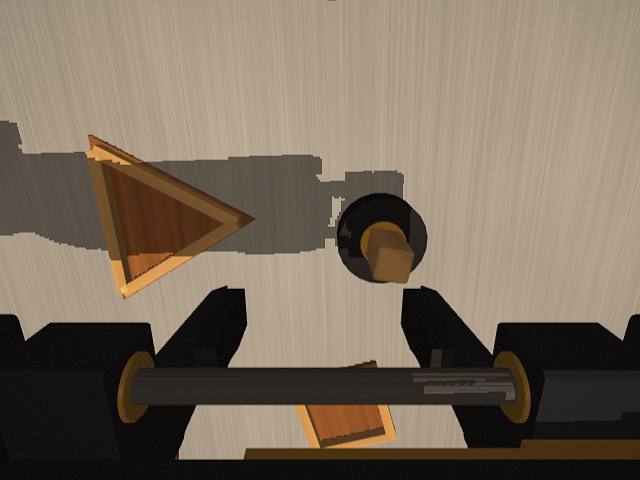

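{"op": "servo_tool", "data": {"commands": [{"linear": [15,25,10],"turn": [0.06,0,0]},{"linear": [15,25,8],"turn": [0.06,0,0]},{"linear": [0,0,0],"turn": [0,0,0]},{"linear": [0,0,0],"turn": [0,0,0]},{"linear": [0,0,0],"turn": [0,0,0]}]}}

```text
clock: 2.55
tool_pos: [668.5, -17.9, 307.1]
ee_rot: [-141.1, 89.9, 120.6]
contact_force: [-0.4, 0.4, 0.8]
grip_width: 70.3
```

```bash
python3 -c "
from h import *
plan(668.5,-17.8,205,-9)
cv2.imwrite('pics/w4.png',imaging.camera('wrist'))
plan(668.5,-17.8,205,-9)"
```

```text
clock 2.55 yaw -8.32 j7 -5.4 pos [668.47 -17.94 307.11] F [-0.44  0.45  0.8 ] w 70.3
target yaw diff -0.68 rows 3 turn/row [ 0. -0.  0.]
0 [34.  0. -0.]
1 [34.  0. -0.]
2 [34.  0. -0.]
clock 2.6 yaw -8.35 j7 -5.4 pos [668.55 -18.2  307.32] F [0.76 0.06 0.27] w 70.1
target yaw diff -0.65 rows 3 turn/row [ 0. -0.  0.]
0 [34.1 -0.  -0.1]
1 [34.1 -0.  -0.1]
2 [34.1 -0.  -0.1]
```

View pics/w4.png

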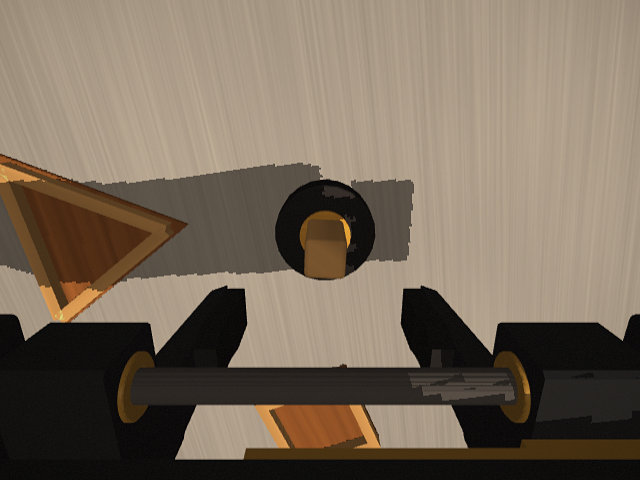

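{"op": "servo_tool", "data": {"commands": [{"linear": [34,0,0],"turn": [0.01,0,0]},{"linear": [34,0,0],"turn": [0,0,0]},{"linear": [34,0,0],"turn": [0,0,0]},{"linear": [0,0,0],"turn": [0,0,0]},{"linear": [0,0,0],"turn": [0,0,0]}]}}

```text
clock: 3.1
tool_pos: [669.2, -19.2, 205.5]
ee_rot: [-154.7, 90.0, 106.3]
contact_force: [-1.3, 0.2, 0.1]
grip_width: 70.7
```

{"op": "servo_tool", "data": {"commands": [{"linear": [0,0,0],"turn": [0,0,0]},{"linear": [0,0,0],"turn": [0,0,0]},{"linear": [0,0,0],"turn": [0,0,0]},{"linear": [0,0,0],"turn": [0,0,0]},{"linear": [0,0,0],"turn": [0,0,0]}], "claw": 0, "grip_force": 30}}

```text
clock: 3.6
tool_pos: [669.3, -19.6, 205.1]
ee_rot: [107.0, 90.0, 8.0]
contact_force: [0.7, 0.4, 0.3]
grip_width: 32.7
```

```bash
python3 -c "
from h import *
plan(638.3,221.3,310,-9)"
```

```text
clock 3.6 yaw -9.05 j7 -5.3 pos [669.34 -19.65 205.1 ] F [0.7  0.36 0.28] w 32.7
target yaw diff 0.05 rows 6 turn/row [-0. -0. -0.]
0 [-17.5 -11.4 -38.8]
1 [-17.5 -11.4 -38.8]
2 [-17.5 -11.4 -38.8]
3 [-17.5 -11.4 -38.8]
4 [-17.5 -11.4 -38.9]
5 [-17.5 -11.4 -38.9]
```

{"op": "servo_tool", "data": {"commands": [{"linear": [0,0,0],"turn": [0,0,0]},{"linear": [0,0,0],"turn": [0,0,0]},{"linear": [0,0,0],"turn": [0,0,0]},{"linear": [-15,0,0],"turn": [0,0,0]},{"linear": [-30,0,0],"turn": [0,0,0]}]}}

```text
clock: 4.1
tool_pos: [667.9, -19.5, 248.0]
ee_rot: [-82.6, 89.6, 178.3]
contact_force: [-0.4, -0.3, -1.7]
grip_width: 25.8
```

```bash
python3 -c "
from h import *
plan(638.3,221.3,310,-9)"
```

```text
clock 4.1 yaw -9.04 j7 -5.5 pos [667.87 -19.48 248.01] F [-0.44 -0.34 -1.73] w 25.8
target yaw diff 0.04 rows 6 turn/row [-0.  0.  0.]
0 [-10.3 -11.2 -38.8]
1 [-10.3 -11.2 -38.9]
2 [-10.3 -11.2 -38.9]
3 [-10.3 -11.2 -38.9]
4 [-10.3 -11.2 -38.9]
5 [-10.3 -11.2 -38.9]
```

{"op": "servo_tool", "data": {"commands": [{"linear": [-40,0,-10],"turn": [0,0,0]},{"linear": [-20,-13,-39],"turn": [0,0,0]},{"linear": [0,-13,-40],"turn": [0,0,0]},{"linear": [0,-13,-40],"turn": [0,0,0]},{"linear": [0,-13,-40],"turn": [0,0,0]}]}}

```text
clock: 4.6
tool_pos: [643.9, 157.0, 310.6]
ee_rot: [145.6, 90.0, 46.6]
contact_force: [0.7, 1.0, -2.5]
grip_width: 26.1
```

{"op": "servo_tool", "data": {"commands": [{"linear": [0,-10,-34],"turn": [0,0,0]},{"linear": [0,-5,-20],"turn": [0,0,0]},{"linear": [0,0,-9],"turn": [0,0,0]},{"linear": [0,0,0],"turn": [0,0,0]},{"linear": [0,0,0],"turn": [0,0,0]}]}}

```text
clock: 5.1
tool_pos: [640.1, 217.8, 309.9]
ee_rot: [18.9, 89.9, -80.3]
contact_force: [-0.1, -0.8, -1.9]
grip_width: 25.9
```

```bash
python3 -c "
from h import *
plan(638.3,221.3,230,-9,2)
cv2.imwrite('pics/w5.png',imaging.camera('wrist'))
plan(638.3,221.3,230,-9,2)"
```

```text
clock 5.1 yaw -9.17 j7 -24.0 pos [640.08 217.82 309.89] F [-0.08 -0.82 -1.92] w 25.9
target yaw diff 0.17 rows 2 turn/row [-0.  0. -0.]
0 [39.9 -1.2 -1.7]
1 [39.9 -1.2 -1.6]
clock 5.15 yaw -9.23 j7 -24.0 pos [640.15 217.35 309.85] F [ 0.64  0.22 -2.25] w 25.8
target yaw diff 0.23 rows 2 turn/row [-0.  0. -0.]
0 [39.9 -1.3 -1.9]
1 [39.9 -1.2 -1.8]
```

View pics/w5.png

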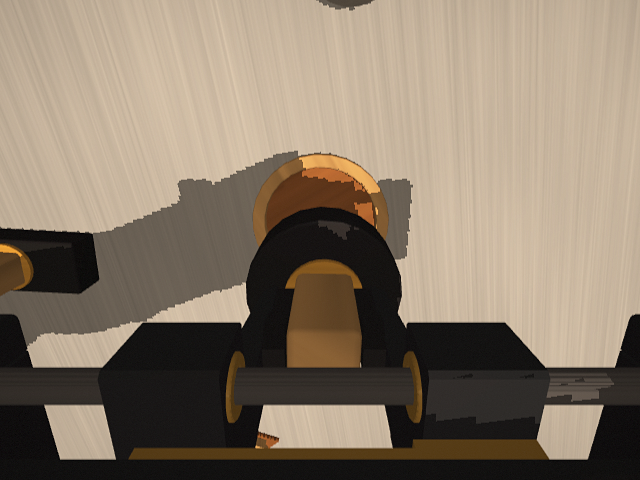

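```bash
python3 -c "
from h import *
s,T=pose();T[:3,3]=[640.1,217.6,309.9]
a=ray('wrist',[(320,153),(253,212),(387,212)],15,T)
a0=ray('wrist',[(320,153),(253,212),(387,212)],0,T)
d=T[:2,2];print(a,a0,a[0]+54*d, a0[0]+54*d,d)
plan(638.3,221.3,212,-9,4)
"
```

```text
[[646.88 274.05]
 [588.16 238.18]
 [690.94 221.45]] [[646.53 272.76]
 [584.59 234.93]
 [693.01 217.28]] [638.22 220.75] [637.87 219.46] [-0.16 -0.99]
clock 5.15 yaw -9.23 j7 -24.0 pos [640.15 217.35 309.85] F [ 0.64  0.22 -2.25] w 25.8
target yaw diff 0.23 rows 4 turn/row [-0.  0. -0.]
0 [24.5 -0.6 -1. ]
1 [24.5 -0.6 -0.9]
2 [24.5 -0.6 -0.9]
3 [24.5 -0.6 -0.9]
```

{"op": "servo_tool", "data": {"commands": [{"linear": [20,-2.4,-3.6],"turn": [0,0,0]},{"linear": [30,0,0],"turn": [0,0,0]},{"linear": [30,0,0],"turn": [0,0,0]},{"linear": [8,0,0],"turn": [0,0,0]},{"linear": [0,0,0],"turn": [0,0,0]}]}}

```text
clock: 5.65
tool_pos: [637.7, 222.2, 220.6]
ee_rot: [-44.5, 89.8, -143.6]
contact_force: [-0.6, 0.6, -2.3]
grip_width: 26.1
```

{"op": "servo_tool", "data": {"commands": [{"linear": [0,0,0],"turn": [0,0,0]},{"linear": [3,0,0],"turn": [0,0,0]},{"linear": [3,0,0],"turn": [0,0,0]},{"linear": [3,0,0],"turn": [0,0,0]},{"linear": [0,0,0],"turn": [0,0,0]}]}}

```text
clock: 6.15
tool_pos: [637.6, 224.0, 212.5]
ee_rot: [-76.2, 90.0, -175.3]
contact_force: [0.5, 0.5, -3.4]
grip_width: 26.2
```

{"op": "servo_tool", "data": {"commands": [{"linear": [1,0,0],"turn": [0,0,0]},{"linear": [0,0,0],"turn": [0,0,0]},{"linear": [0,0,0],"turn": [0,0,0]}]}}

```text
clock: 6.45
tool_pos: [637.8, 224.0, 211.7]
ee_rot: [148.4, 90.0, 49.3]
contact_force: [-0.1, 0.0, -2.0]
grip_width: 25.6
```

```bash
python3 -c "
from h import *
plan(638.3,221.3,210,-9,4)"
```

```text
clock 6.45 yaw -9.05 j7 -23.6 pos [637.8  223.96 211.74] F [-0.13  0.03 -2.01] w 25.6
target yaw diff 0.05 rows 4 turn/row [-0. -0. -0.]
0 [0.4 0.2 0.6]
1 [0.4 0.2 0.6]
2 [0.4 0.2 0.6]
3 [0.4 0.2 0.6]
```

{"op": "servo_tool", "data": {"commands": [{"linear": [0,0,3],"turn": [0,0,0]},{"linear": [1,0,0],"turn": [0,0,0]},{"linear": [1,0,0],"turn": [0,0,0]},{"linear": [0,0,0],"turn": [0,0,0]},{"linear": [0,0,0],"turn": [0,0,0]}]}}

```text
clock: 6.95
tool_pos: [637.4, 220.7, 209.9]
ee_rot: [35.9, 90.0, -63.1]
contact_force: [-0.2, -0.3, -0.1]
grip_width: 26.0
```

{"op": "servo_tool", "data": {"commands": [{"linear": [0.5,0,0],"turn": [0,0,0]},{"linear": [0,0,0],"turn": [0,0,0]},{"linear": [0,0,0],"turn": [0,0,0]}]}}

```text
clock: 7.25
tool_pos: [637.4, 220.7, 209.8]
ee_rot: [45.4, 90.0, -53.7]
contact_force: [-1.6, -1.6, 5.4]
grip_width: 25.5
```

{"op": "servo_tool", "data": {"commands": [{"linear": [0,0,0],"turn": [0,0,0]},{"linear": [0,0,0],"turn": [0,0,0]},{"linear": [0,0,0],"turn": [0,0,0]},{"linear": [0,0,0],"turn": [0,0,0]},{"linear": [-20,0,0],"turn": [0,0,0]}], "claw": 0.8}}

```text
clock: 7.75
tool_pos: [636.0, 220.9, 226.7]
ee_rot: [-65.0, 89.7, -164.0]
contact_force: [-0.9, -0.6, -0.3]
grip_width: 63.7
```

{"op": "servo_tool", "data": {"commands": [{"linear": [-40,0,0],"turn": [0,0,0]},{"linear": [-40,0,0],"turn": [0,0,0]},{"linear": [0,0,0],"turn": [0,0,0]}]}}

```text
clock: 8.05
tool_pos: [639.6, 221.5, 315.2]
ee_rot: [118.4, 89.3, 19.3]
contact_force: [0.7, 0.2, -0.9]
grip_width: 70.0
```

```bash
python3 -c "
from h import *
plan(496,452,310,7)
cv2.imwrite('pics/w6.png',imaging.camera('wrist'))"
```

```text
clock 8.05 yaw -9.07 j7 -24.2 pos [639.62 221.46 315.18] F [ 0.73  0.17 -0.93] w 70.0
target yaw diff 16.07 rows 6 turn/row [-0.05 -0.   -0.  ]
0 [  0.7 -29.7 -34.2]
1 [  0.8 -28.1 -35.5]
2 [  0.8 -26.4 -36.8]
3 [  0.8 -24.6 -38. ]
4 [  0.8 -22.8 -39.1]
5 [  0.9 -21.  -40.1]
```

View pics/w6.png

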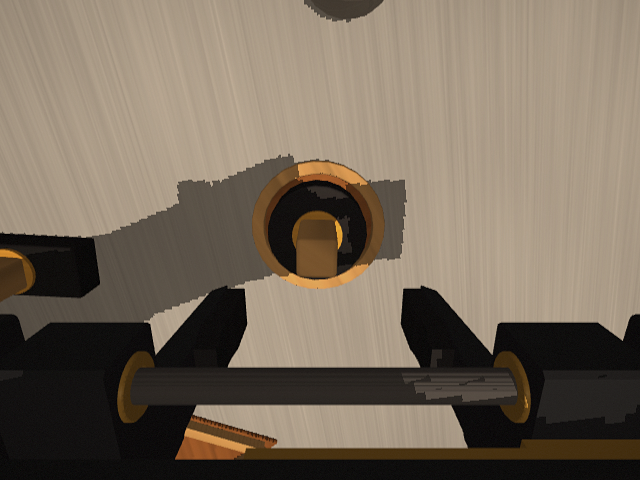

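{"op": "servo_tool", "data": {"commands": [{"linear": [0,-30,-34],"turn": [-0.05,0,0]},{"linear": [0,-28,-35.5],"turn": [-0.05,0,0]},{"linear": [0,-26.5,-37],"turn": [-0.05,0,0]},{"linear": [0,-24.5,-38],"turn": [-0.05,0,0]},{"linear": [0,-17,-29],"turn": [-0.05,0,0]}]}}

```text
clock: 8.6
tool_pos: [519.4, 405.5, 307.6]
ee_rot: [-100.8, 89.8, 174.8]
contact_force: [1.1, -0.0, -0.5]
grip_width: 70.8
```

{"op": "servo_tool", "data": {"commands": [{"linear": [0,-12,-23],"turn": [-0.03,0,0]},{"linear": [0,-6,-12],"turn": [0,0,0]},{"linear": [0,-3,-6],"turn": [0,0,0]},{"linear": [0,0,0],"turn": [0,0,0]},{"linear": [0,0,0],"turn": [0,0,0]}]}}

```text
clock: 9.1
tool_pos: [498.4, 439.4, 309.0]
ee_rot: [17.8, 89.9, -65.4]
contact_force: [0.7, -0.8, -0.2]
grip_width: 70.5
```

```bash
python3 -c "
from h import *
plan(496,452,310,7)
cv2.imwrite('pics/w7.png',imaging.camera('wrist'))
plan(496,452,310,7)"
```

```text
clock 9.1 yaw 6.84 j7 -32.0 pos [498.35 439.39 309.  ] F [ 0.66 -0.75 -0.2 ] w 70.5
target yaw diff 0.16 rows 1 turn/row [-0.  0. -0.]
0 [ -1.   -0.8 -12.8]
clock 9.15 yaw 6.82 j7 -32.0 pos [498.51 439.22 309.12] F [-0.39  0.71  0.36] w 70.3
target yaw diff 0.18 rows 1 turn/row [-0.  0. -0.]
0 [ -0.9  -1.  -13. ]
```

View pics/w7.png

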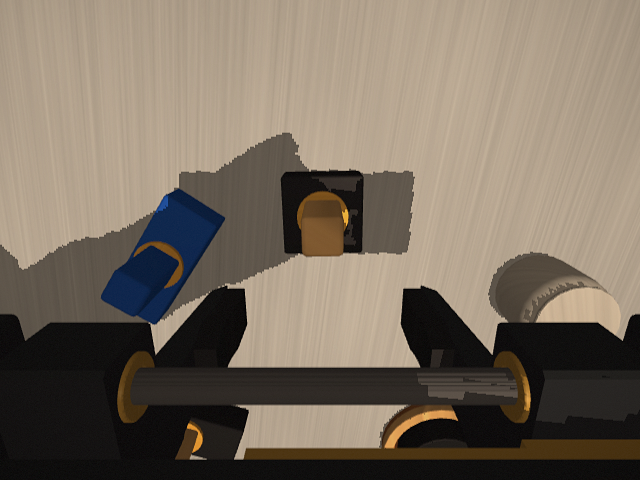

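Run:
```python
from h import *
im=cv2.imread("pics/w7.png")
c=cv2.resize(im[160:270,270:380],(600,600),interpolation=cv2.INTER_CUBIC)
cv2.imwrite("pics/w7c.png",np.clip(c*1.8,0,255).astype(np.uint8))
```

```text
(no output)
```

View pics/w7c.png

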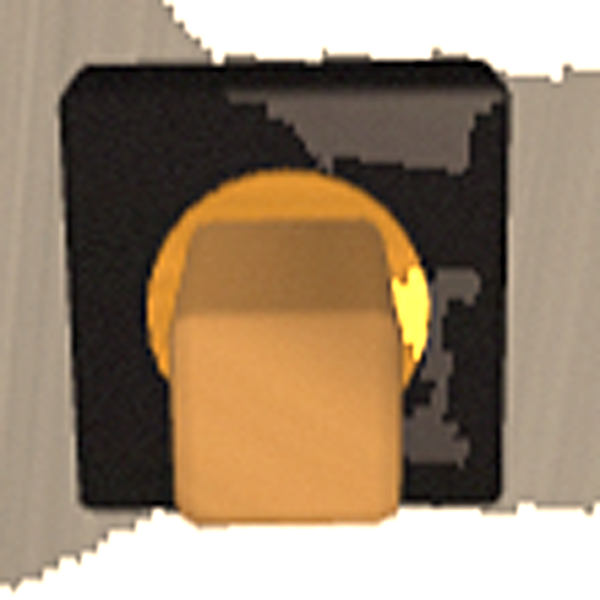

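Run:
```python
from h import *
s,T=pose()
top4(T,np.array([(173,313),(400,310),(400,522),(180,524)])*110/600+np.array([270,160]))
plan(496.5,452,205,7,4)
```

```text
centre [496.96 452.31] sides [24.68 24.66 24.77 24.56] yaws [7.58 7.78 7.35 7.57]
clock 9.15 yaw 6.82 j7 -32.0 pos [498.51 439.22 309.12] F [-0.39  0.71  0.36] w 70.3
target yaw diff 0.18 rows 4 turn/row [-0.  0. -0.]
0 [26.  -0.1 -3.3]
1 [26.  -0.1 -3.3]
2 [26.  -0.1 -3.3]
3 [26.  -0.1 -3.2]
```

{"op": "servo_tool", "data": {"commands": [{"linear": [20,0,-13],"turn": [-0.01,0,0]},{"linear": [30,0,0],"turn": [0,0,0]},{"linear": [30,0,0],"turn": [0,0,0]},{"linear": [24,0,0],"turn": [0,0,0]},{"linear": [0,0,0],"turn": [0,0,0]}]}}

```text
clock: 9.65
tool_pos: [495.3, 451.6, 201.9]
ee_rot: [-47.3, 89.6, -129.8]
contact_force: [0.2, -0.2, 0.1]
grip_width: 70.4
```

{"op": "servo_tool", "data": {"commands": [{"linear": [0,0,0],"turn": [0,0,0]},{"linear": [0,0,0],"turn": [0,0,0]}]}}

```text
clock: 9.85
tool_pos: [496.7, 454.0, 207.0]
ee_rot: [118.8, 89.8, 36.3]
contact_force: [0.1, -0.0, 0.3]
grip_width: 70.6
```

{"op": "servo_tool", "data": {"commands": [{"linear": [1,0,1.5],"turn": [0,0,0]},{"linear": [0,0,0],"turn": [0,0,0]},{"linear": [0,0,0],"turn": [0,0,0]},{"linear": [0,0,0],"turn": [0,0,0]},{"linear": [0,0,0],"turn": [0,0,0]}], "claw": 0}}

```text
clock: 10.35
tool_pos: [495.7, 452.6, 204.4]
ee_rot: [147.9, 90.0, 65.5]
contact_force: [0.7, 0.3, -0.6]
grip_width: 32.8
```

{"op": "servo_tool", "data": {"commands": [{"linear": [0,0,0],"turn": [0,0,0]},{"linear": [0,0,0],"turn": [0,0,0]},{"linear": [0,0,0],"turn": [0,0,0]}]}}

```text
clock: 10.65
tool_pos: [495.8, 452.6, 204.2]
ee_rot: [130.2, 90.0, 47.7]
contact_force: [0.4, 1.0, 0.2]
grip_width: 25.3
```

```bash
python3 -c "
from h import *
plan(635.7,-211.2,315,14)"
```

```text
clock 10.65 yaw 7.57 j7 -31.7 pos [495.8  452.56 204.24] F [0.42 0.96 0.16] w 25.3
target yaw diff 6.43 rows 15 turn/row [-0.01 -0.   -0.  ]
0 [-7.4  3.4 45.1]
1 [-7.4  3.1 45.1]
2 [-7.4  2.7 45.1]
3 [-7.4  2.4 45.2]
4 [-7.4  2.1 45.2]
5 [-7.4  1.7 45.2]
6 [-7.4  1.4 45.2]
7 [-7.4  1.1 45.2]
8 [-7.4  0.7 45.2]
9 [-7.4  0.4 45.2]
10 [-7.4  0.  45.2]
11 [-7.4 -0.3 45.2]
12 [-7.4 -0.6 45.2]
13 [-7.4 -1.  45.2]
14 [-7.4 -1.3 45.2]
```

{"op": "servo_tool", "data": {"commands": [{"linear": [-15,0,0],"turn": [0,0,0]},{"linear": [-35,0,0],"turn": [0,0,0]},{"linear": [-40,0,10],"turn": [0,0,0]},{"linear": [-20,3,35],"turn": [0,0,0]},{"linear": [0,4,48],"turn": [0,0,0]}]}}

```text
clock: 11.15
tool_pos: [515.0, 364.0, 318.7]
ee_rot: [132.7, 89.4, 50.6]
contact_force: [1.6, -0.0, -3.1]
grip_width: 25.8
```

{"op": "servo_tool", "data": {"commands": [{"linear": [0,3,48],"turn": [-0.01,0,0]},{"linear": [0,3,48],"turn": [-0.01,0,0]},{"linear": [0,2,48],"turn": [-0.01,0,0]},{"linear": [0,2,48],"turn": [-0.01,0,0]},{"linear": [0,2,48],"turn": [-0.01,0,0]}]}}

```text
clock: 11.65
tool_pos: [563.1, 123.9, 315.1]
ee_rot: [79.8, 90.0, 0.3]
contact_force: [1.0, -0.7, -1.7]
grip_width: 25.9
```

{"op": "servo_tool", "data": {"commands": [{"linear": [0,1,48],"turn": [-0.01,0,0]},{"linear": [0,0,48],"turn": [-0.01,0,0]},{"linear": [0,0,48],"turn": [-0.01,0,0]},{"linear": [0,-1,48],"turn": [-0.01,0,0]},{"linear": [0,-1,48],"turn": [-0.01,0,0]}]}}

```text
clock: 12.15
tool_pos: [610.2, -111.7, 315.1]
ee_rot: [9.4, 90.0, -67.3]
contact_force: [1.2, -0.0, -1.6]
grip_width: 25.6
```

```bash
python3 -c "
from h import *
plan(635.7,-211.2,315,14)"
```

```text
clock 12.15 yaw 13.3 j7 17.2 pos [ 610.19 -111.7   315.05] F [ 1.23 -0.03 -1.59] w 25.6
target yaw diff 0.7 rows 3 turn/row [-0.  0. -0.]
0 [ 0.   0.6 34.2]
1 [ 0.   0.5 34.2]
2 [ 0.   0.4 34.2]
```

{"op": "servo_tool", "data": {"commands": [{"linear": [0,0.5,38],"turn": [-0.01,0,0]},{"linear": [0,0.5,30],"turn": [0,0,0]},{"linear": [0,0,20],"turn": [0,0,0]},{"linear": [0,0,8],"turn": [0,0,0]},{"linear": [0,0,0],"turn": [0,0,0]}]}}

```text
clock: 12.65
tool_pos: [633.6, -203.7, 314.5]
ee_rot: [-21.2, 90.0, -97.5]
contact_force: [-0.0, 0.3, -2.7]
grip_width: 25.7
```

{"op": "servo_tool", "data": {"commands": [{"linear": [0,0,0],"turn": [0,0,0]},{"linear": [0,0,0],"turn": [0,0,0]}]}}

```text
clock: 12.85
tool_pos: [634.0, -200.4, 314.3]
ee_rot: [180.0, 89.9, 104.0]
contact_force: [0.6, 0.2, -1.7]
grip_width: 25.8
```

```bash
python3 -c "
from h import *
cv2.imwrite('pics/w8.png',imaging.camera('wrist'))
plan(635.7,-211.2,220,14,3)"
```

```text
clock 12.9 yaw 14.01 j7 24.7 pos [ 634.01 -200.63  314.3 ] F [ 0.38 -0.34 -2.43] w 25.8
target yaw diff -0.01 rows 3 turn/row [ 0. -0.  0.]
0 [31.4 -0.3  3.6]
1 [31.4 -0.3  3.6]
2 [31.4 -0.3  3.6]
```

View pics/w8.png

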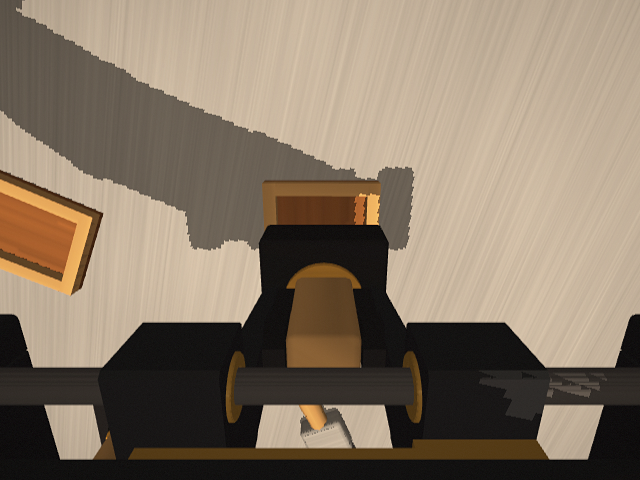

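```bash
cat >> h.py <<'E'
def px2tool(uv,xd):
    """pixel -> tool y,z at tool x = xd"""
    c=imaging.get_calibration("wrist");M=np.array(c["T_tool_cam"]);K=np.array(c["camera_matrix"])
    d=np.c_[np.atleast_2d(uv),np.ones(len(np.atleast_2d(uv)))]@np.linalg.inv(K).T@M[:3,:3].T;o=M[:3,3]
    return (o+((xd-o[0])/d[:,0])[:,None]*d)[:,1:]
E
python3 -c "
from h import *
s,T=pose();p=T[2,3]
print('stamp far edge',px2tool([(268,226),(383,226)],204.2),px2tool([(261,236),(388,236)],204.2-28))
print('holder far edge',px2tool([(264,181),(381,181)],p-15),ray('wrist',[(264,181),(381,181)],15,T))
"
```

```text
stamp far edge [[-28.86 -27.57]
 [ 31.65 -27.56]] [[-27.76 -31.04]
 [ 29.36 -31.03]]
holder far edge [[-45.42 -35.89]
 [ 44.53 -35.88]] [[ 581.14 -176.43]
 [ 668.43 -154.67]]
```

{"op": "servo_tool", "data": {"commands": [{"linear": [20,-1.3,8],"turn": [0,0,0]},{"linear": [30,0,0],"turn": [0,0,0]},{"linear": [28,0,0],"turn": [0,0,0]},{"linear": [12,0,0],"turn": [0,0,0]},{"linear": [0,0,0],"turn": [0,0,0]}]}}

```text
clock: 13.4
tool_pos: [634.0, -209.5, 222.5]
ee_rot: [-126.4, 89.8, 157.5]
contact_force: [-0.5, -0.9, -2.1]
grip_width: 26.0
```

{"op": "servo_tool", "data": {"commands": [{"linear": [0,0,0],"turn": [0,0,0]},{"linear": [0,0,0],"turn": [0,0,0]}]}}

```text
clock: 13.6
tool_pos: [635.4, -210.7, 225.9]
ee_rot: [62.5, 89.8, -13.6]
contact_force: [-0.3, -0.1, -2.6]
grip_width: 25.7
```

```bash
python3 -c "
from h import *
cv2.imwrite('pics/w9.png',imaging.camera('wrist'))
plan(635.7,-208.8,209.2,14,3)"
```

```text
clock 13.65 yaw 13.87 j7 24.7 pos [ 635.32 -210.76  225.89] F [ 0.92  0.14 -1.18] w 25.9
target yaw diff 0.13 rows 3 turn/row [-0.  0. -0.]
0 [ 5.6  0.3 -0.6]
1 [ 5.6  0.3 -0.6]
2 [ 5.6  0.3 -0.6]
```

View pics/w9.png

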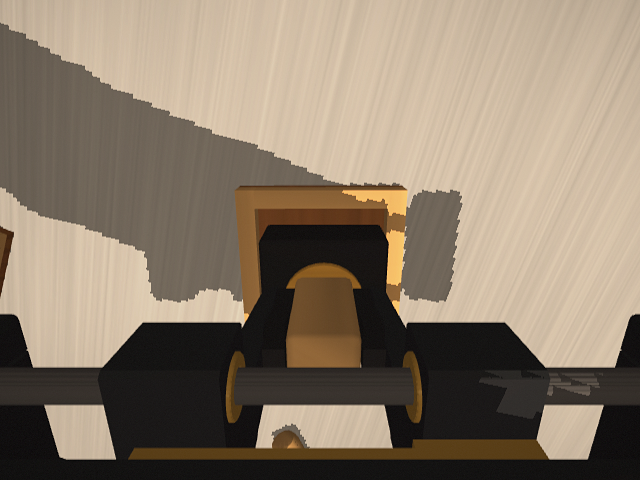

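```bash
python3 -c "
from h import *
print(px2tool([(268,226),(383,226)],204.2), px2tool([(236,187),(407,187),(257,209),(387,209)],225.9-15))
"
```

```text
[[-28.87 -27.58]
 [ 31.65 -27.56]] [[-45.79 -47.03]
 [ 44.36 -47.02]
 [-35.4  -35.14]
 [ 34.46 -35.12]]
```

{"op": "servo_tool", "data": {"commands": [{"linear": [6,-2,-2],"turn": [0,0,0]},{"linear": [5,0,0],"turn": [0,0,0]},{"linear": [3,0,0],"turn": [0,0,0]},{"linear": [0,0,0],"turn": [0,0,0]},{"linear": [0,0,0],"turn": [0,0,0]}]}}

```text
clock: 14.15
tool_pos: [632.2, -209.2, 210.0]
ee_rot: [-137.1, 90.0, 146.8]
contact_force: [0.5, -0.1, -2.2]
grip_width: 25.5
```

{"op": "servo_tool", "data": {"commands": [{"linear": [1,0,0],"turn": [0,0,0]},{"linear": [1,0,0],"turn": [0,0,0]},{"linear": [0,0,0],"turn": [0,0,0]},{"linear": [0,0,0],"turn": [0,0,0]}]}}

```text
clock: 14.55
tool_pos: [632.3, -209.3, 209.2]
ee_rot: [57.1, 90.0, -19.0]
contact_force: [-1.3, 1.0, 5.6]
grip_width: 25.8
```

{"op": "servo_tool", "data": {"commands": [{"linear": [0,0,0],"turn": [0,0,0]},{"linear": [0,0,0],"turn": [0,0,0]},{"linear": [0,0,0],"turn": [0,0,0]},{"linear": [0,0,0],"turn": [0,0,0]},{"linear": [-20,0,0],"turn": [0,0,0]}], "claw": 0.8}}

```text
clock: 15.05
tool_pos: [630.9, -208.8, 225.8]
ee_rot: [-120.9, 89.7, 163.0]
contact_force: [-0.6, 0.5, 0.4]
grip_width: 63.8
```

{"op": "servo_tool", "data": {"commands": [{"linear": [-40,0,0],"turn": [0,0,0]},{"linear": [-40,0,0],"turn": [0,0,0]},{"linear": [0,0,0],"turn": [0,0,0]}]}}

```text
clock: 15.35
tool_pos: [634.3, -209.9, 314.0]
ee_rot: [61.0, 89.4, -15.2]
contact_force: [0.8, -0.2, -1.0]
grip_width: 70.8
```

```bash
python3 -c "
from h import *
plan(505.3,-443.8,315,14)
cv2.imwrite('pics/w10.png',imaging.camera('wrist'))"
```

```text
clock 15.35 yaw 13.84 j7 25.2 pos [ 634.3  -209.95  314.  ] F [ 0.83 -0.2  -1.01] w 70.8
target yaw diff 0.16 rows 6 turn/row [-0.  0. -0.]
0 [ -0.3 -30.2  32.7]
1 [ -0.3 -30.2  32.7]
2 [ -0.2 -30.2  32.7]
3 [ -0.2 -30.2  32.7]
4 [ -0.2 -30.3  32.6]
5 [ -0.2 -30.3  32.6]
```

View pics/w10.png

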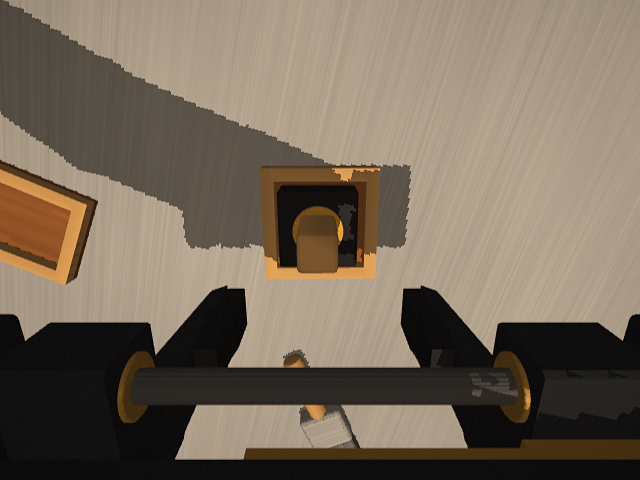

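{"op": "servo_tool", "data": {"commands": [{"linear": [0,-30,32.5],"turn": [0,0,0]},{"linear": [0,-32,35],"turn": [0,0,0]},{"linear": [0,-32,35],"turn": [0,0,0]},{"linear": [0,-30,32],"turn": [0,0,0]},{"linear": [0,-25,27],"turn": [0,0,0]}]}}

```text
clock: 15.9
tool_pos: [523.8, -404.0, 306.4]
ee_rot: [-115.7, 89.8, 168.1]
contact_force: [0.8, 0.2, -0.1]
grip_width: 70.3
```

{"op": "servo_tool", "data": {"commands": [{"linear": [0,-18,15],"turn": [0,0,0]},{"linear": [0,-10,6],"turn": [0,0,0]},{"linear": [0,-4,0],"turn": [0,0,0]},{"linear": [0,0,0],"turn": [0,0,0]},{"linear": [0,0,0],"turn": [0,0,0]}]}}

```text
clock: 16.4
tool_pos: [501.5, -427.8, 308.0]
ee_rot: [143.2, 89.9, 67.3]
contact_force: [-0.1, -0.3, -0.1]
grip_width: 70.4
```

```bash
python3 -c "
from h import *
plan(505.3,-443.8,315,14)
im=imaging.camera('wrist')
cv2.imwrite('pics/w11.png',im)
plan(505.3,-443.8,315,14)"
```

```text
clock 16.4 yaw 14.03 j7 44.9 pos [ 501.54 -427.77  307.95] F [-0.05 -0.34 -0.07] w 70.4
target yaw diff -0.03 rows 1 turn/row [ 0. -0. -0.]
0 [-7.1 -0.2 16.5]
clock 16.45 yaw 14.04 j7 44.9 pos [ 501.62 -427.86  308.08] F [-0.51  0.27 -0.02] w 71.1
target yaw diff -0.04 rows 1 turn/row [ 0. -0. -0.]
0 [-6.9 -0.3 16.3]
```

View pics/w11.png

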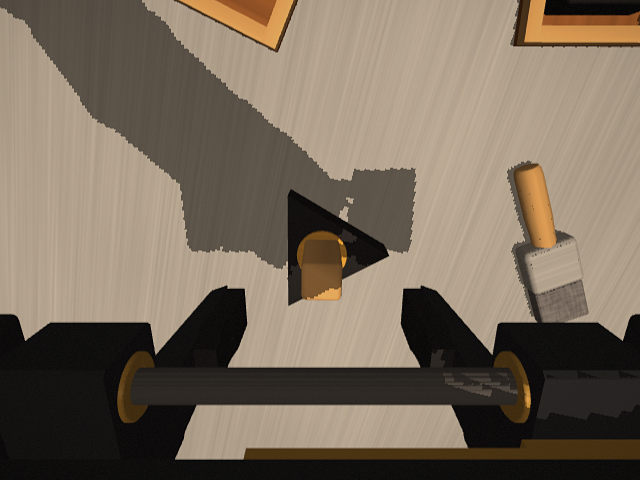

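Run:
```python
from h import *
im=cv2.imread("pics/w11.png")
c=cv2.resize(im[190:310,280:400],(600,600),interpolation=cv2.INTER_CUBIC)
cv2.imwrite("pics/w11c.png",np.clip(c*1.8,0,255).astype(np.uint8))
```

```text
(no output)
```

View pics/w11c.png

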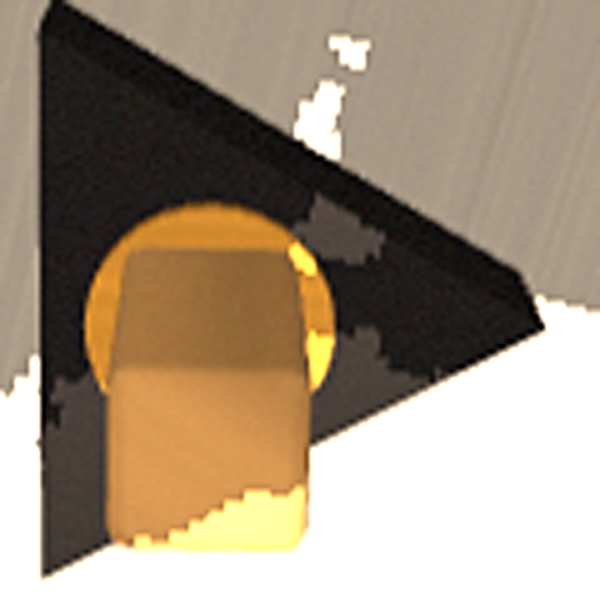

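Run:
```python
from h import *
s,T=pose()
top4(T,np.array([(107,367),(310,367),(308,548),(108,548)])/5+np.array([280,190]))
plan(503.8,-443.5,205,14,4)
```

```text
centre [ 504.82 -443.01] sides [24.98 24.79 25.45 24.79] yaws [14.   14.34 14.   13.24]
clock 16.45 yaw 14.04 j7 44.9 pos [ 501.62 -427.86  308.08] F [-0.51  0.27 -0.02] w 71.1
target yaw diff -0.04 rows 4 turn/row [ 0. -0. -0.]
0 [25.8 -0.4  4. ]
1 [25.8 -0.4  3.9]
2 [25.8 -0.4  3.9]
3 [25.8 -0.4  3.9]
```

{"op": "servo_tool", "data": {"commands": [{"linear": [20,-0.5,16],"turn": [0,0,0]},{"linear": [30,0,0],"turn": [0,0,0]},{"linear": [30,0,0],"turn": [0,0,0]},{"linear": [20,0,0],"turn": [0,0,0]},{"linear": [3,0,0],"turn": [0,0,0]}]}}

```text
clock: 16.95
tool_pos: [503.6, -443.3, 202.4]
ee_rot: [-152.7, 89.7, 131.3]
contact_force: [0.4, -0.2, -0.1]
grip_width: 70.6
```

{"op": "servo_tool", "data": {"commands": [{"linear": [0,0,0],"turn": [0,0,0]},{"linear": [0,0,0],"turn": [0,0,0]},{"linear": [0,0,0],"turn": [0,0,0]}]}}

```text
clock: 17.25
tool_pos: [504.2, -445.7, 206.7]
ee_rot: [40.3, 89.8, -35.8]
contact_force: [0.5, 0.5, 0.3]
grip_width: 70.3
```

```bash
python3 -c "
from h import *
plan(505,-444,205,14,1)"
```

```text
clock 17.25 yaw 13.88 j7 45.0 pos [ 504.18 -445.66  206.73] F [0.52 0.46 0.27] w 70.3
target yaw diff 0.12 rows 1 turn/row [-0.  0. -0.]
0 [ 1.7  1.2 -1.4]
```

{"op": "servo_tool", "data": {"commands": [{"linear": [1.5,1,-1.5],"turn": [0,0,0]},{"linear": [0,0,0],"turn": [0,0,0]},{"linear": [0,0,0],"turn": [0,0,0]},{"linear": [0,0,0],"turn": [0,0,0]},{"linear": [0,0,0],"turn": [0,0,0]}], "claw": 0}}

```text
clock: 17.75
tool_pos: [504.1, -443.8, 203.7]
ee_rot: [-154.7, 90.0, 129.2]
contact_force: [0.2, 0.4, -0.0]
grip_width: 32.7
```

{"op": "servo_tool", "data": {"commands": [{"linear": [0,0,0],"turn": [0,0,0]},{"linear": [0,0,0],"turn": [0,0,0]},{"linear": [0,0,0],"turn": [0,0,0]}]}}

```text
clock: 18.05
tool_pos: [504.2, -443.7, 203.6]
ee_rot: [116.6, 90.0, 40.5]
contact_force: [0.1, -0.8, -0.7]
grip_width: 25.3
```

```bash
python3 -c "
from h import *
plan(470,-0.5,315,-0.3)"
```

```text
clock 18.05 yaw 13.87 j7 44.8 pos [ 504.17 -443.7   203.63] F [ 0.06 -0.76 -0.73] w 25.3
target yaw diff -14.17 rows 10 turn/row [ 0.02 -0.   -0.  ]
0 [-11.1   7.3 -43.8]
1 [-11.1   6.2 -44. ]
2 [-11.1   5.1 -44.2]
3 [-11.1   4.  -44.3]
4 [-11.1   2.9 -44.4]
5 [-11.1   1.8 -44.4]
6 [-11.1   0.7 -44.4]
7 [-11.1  -0.4 -44.5]
8 [-11.1  -1.5 -44.4]
9 [-11.1  -2.6 -44.4]
```

{"op": "servo_tool", "data": {"commands": [{"linear": [-15,0,0],"turn": [0,0,0]},{"linear": [-35,0,0],"turn": [0,0,0]},{"linear": [-40,2,-10],"turn": [0,0,0]},{"linear": [-20,6,-35],"turn": [0.01,0,0]},{"linear": [0,7,-46],"turn": [0.03,0,0]}]}}

```text
clock: 18.55
tool_pos: [497.7, -353.9, 318.0]
ee_rot: [39.4, 89.4, -39.3]
contact_force: [1.5, 1.2, -2.9]
grip_width: 25.8
```

{"op": "servo_tool", "data": {"commands": [{"linear": [0,6,-46],"turn": [0.03,0,0]},{"linear": [0,5,-46],"turn": [0.03,0,0]},{"linear": [0,3,-46],"turn": [0.03,0,0]},{"linear": [0,2,-46],"turn": [0.03,0,0]},{"linear": [0,1,-46],"turn": [0.03,0,0]}]}}

```text
clock: 19.05
tool_pos: [481.2, -119.8, 314.6]
ee_rot: [95.9, 89.9, 8.8]
contact_force: [0.8, 0.8, -2.3]
grip_width: 25.9
```

```bash
python3 -c "
from h import *
plan(470,-0.5,315,-0.3)"
```

```text
clock 19.05 yaw 2.89 j7 12.7 pos [ 481.22 -119.78  314.64] F [ 0.83  0.84 -2.32] w 25.9
target yaw diff -3.19 rows 3 turn/row [ 0.02 -0.   -0.  ]
0 [ -0.1  -1.7 -39.9]
1 [ -0.1  -2.5 -39.9]
2 [ -0.1  -3.2 -39.8]
```

{"op": "servo_tool", "data": {"commands": [{"linear": [0,-2,-38],"turn": [0.03,0,0]},{"linear": [0,-2.5,-34],"turn": [0.03,0,0]},{"linear": [0,-2,-24],"turn": [0,0,0]},{"linear": [0,-1,-12],"turn": [0,0,0]},{"linear": [0,0,-4],"turn": [0,0,0]}]}}

```text
clock: 19.55
tool_pos: [471.8, -8.6, 314.2]
ee_rot: [131.4, 89.9, 41.1]
contact_force: [-0.3, -0.5, -1.6]
grip_width: 25.9
```

{"op": "servo_tool", "data": {"commands": [{"linear": [0,0,0],"turn": [0,0,0]},{"linear": [0,0,0],"turn": [0,0,0]},{"linear": [0,0,0],"turn": [0,0,0]}]}}

```text
clock: 19.85
tool_pos: [471.8, -11.1, 313.7]
ee_rot: [17.0, 90.0, -73.6]
contact_force: [0.1, -0.2, -3.6]
grip_width: 25.6
```

```bash
python3 -c "
from h import *
plan(470,-0.5,220,-0.3,3)
cv2.imwrite('pics/w12.png',imaging.camera('wrist'))
plan(470,-0.5,220,-0.3,3)"
```

```text
clock 19.85 yaw -0.61 j7 0.9 pos [471.77 -11.15 313.75] F [ 0.07 -0.17 -3.6 ] w 25.6
target yaw diff 0.31 rows 3 turn/row [-0.  0. -0.]
0 [31.2 -0.6 -3.6]
1 [31.2 -0.6 -3.6]
2 [31.2 -0.6 -3.6]
clock 19.9 yaw -0.59 j7 0.9 pos [471.73 -10.96 313.71] F [-0.16 -0.24 -0.92] w 25.5
target yaw diff 0.29 rows 3 turn/row [-0.  0. -0.]
0 [31.2 -0.6 -3.5]
1 [31.2 -0.6 -3.5]
2 [31.2 -0.6 -3.5]
```

View pics/w12.png

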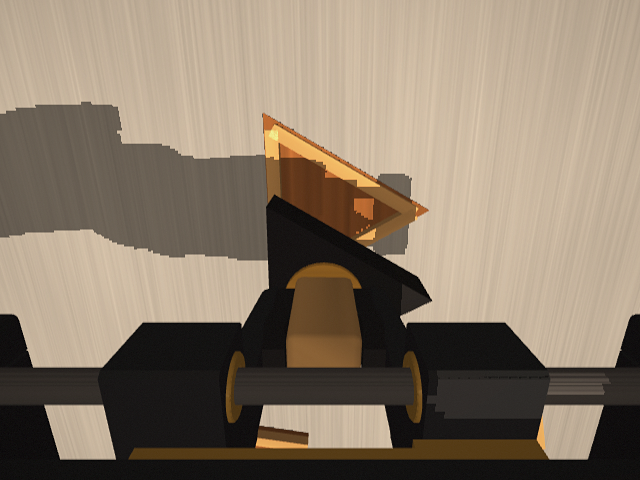

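```bash
python3 -c "
from h import *
print('stamp',px2tool([(274,195),(432,299)],203.6))
z=313.7
print('outer@15',px2tool([(263,113),(428,210)],z-15),'@0',px2tool([(263,113),(428,210)],z))
im=cv2.imread('pics/w12.png');c=cv2.resize(im[100:310,250:445],None,fx=3,fy=3,interpolation=cv2.INTER_CUBIC)
cv2.imwrite('pics/w12c.png',np.clip(c*1.4,0,255).astype(np.uint8)[:600])
"
```

```text
stamp [[-25.08 -44.29]
 [ 61.02  14.81]]
outer@15 [[-43.69 -85.42]
 [ 82.35 -13.2 ]] @0 [[-46.07 -85.66]
 [ 86.79  -9.54]]
```

View pics/w12c.png

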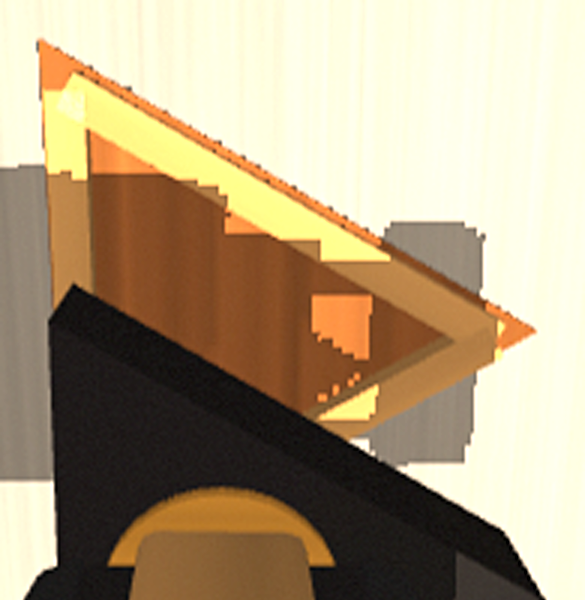

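```bash
python3 -c "
from h import *
print('stamp',px2tool([(274,195),(417,277)],203.6),px2tool([(432,299)],175.6))
z=313.7
print('inner@15',px2tool([(279.7,143),(401,213.3)],z-15),'base outer',px2tool([(263,113),(428.5,210)],z-5))
"
```

```text
stamp [[-25.08 -44.29]
 [ 51.54   1.36]] [[51.7   0.12]]
inner@15 [[-32.38 -64.32]
 [ 61.29 -10.53]] base outer [[-45.28 -85.58]
 [ 85.72 -10.76]]
```

{"op": "servo_tool", "data": {"commands": [{"linear": [20,-1.6,-11],"turn": [0,0,0]},{"linear": [30,0,0],"turn": [0,0,0]},{"linear": [25,0,0],"turn": [0,0,0]},{"linear": [12,0,0],"turn": [0,0,0]},{"linear": [0,0,0],"turn": [0,0,0]}]}}

```text
clock: 20.4
tool_pos: [469.9, 0.8, 225.5]
ee_rot: [-84.7, 89.8, -175.3]
contact_force: [-0.4, -0.1, -2.3]
grip_width: 25.9
```

{"op": "servo_tool", "data": {"commands": [{"linear": [0,0,0],"turn": [0,0,0]},{"linear": [0,0,0],"turn": [0,0,0]},{"linear": [0,0,0],"turn": [0,0,0]}]}}

```text
clock: 20.7
tool_pos: [470.5, 1.3, 227.7]
ee_rot: [94.0, 89.9, 3.5]
contact_force: [0.2, -0.7, -2.1]
grip_width: 25.5
```

```bash
python3 -c "
from h import *
im=imaging.camera('wrist')
plan(470,-0.5,208.6,-0.3,3)
cv2.imwrite('pics/w13.png',im)
c=cv2.resize(im[100:310,230:430],None,fx=3,fy=3,interpolation=cv2.INTER_CUBIC)
cv2.imwrite('pics/w13c.png',np.clip(c*1.4,0,255).astype(np.uint8)[:600])
"
```

```text
clock 20.75 yaw -0.46 j7 0.3 pos [470.45   1.33 227.54] F [ 0.39  0.05 -1.88] w 26.0
target yaw diff 0.16 rows 3 turn/row [-0. -0. -0.]
0 [ 6.3 -0.2  0.6]
1 [ 6.3 -0.2  0.6]
2 [ 6.3 -0.2  0.6]
```

View pics/w13c.png

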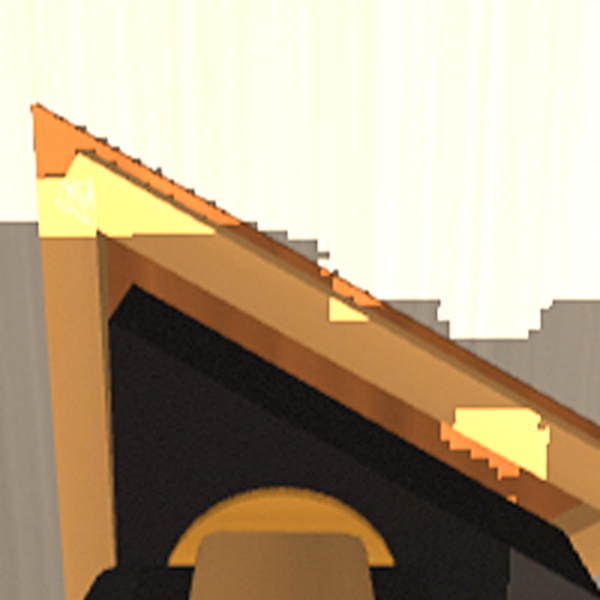

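```bash
python3 -c "
from h import *
print(px2tool([(262.7,177.7),(429,268)],212.5),'expect c + (-32,-55.4),(64,0)')
"
```

```text
[[-31.88 -51.75]
 [ 60.45  -0.23]] expect c + (-32,-55.4),(64,0)
```

{"op": "servo_tool", "data": {"commands": [{"linear": [7,-1,1],"turn": [0,0,0]},{"linear": [6,0,0],"turn": [0,0,0]},{"linear": [3,0,0],"turn": [0,0,0]},{"linear": [0,0,0],"turn": [0,0,0]},{"linear": [0,0,0],"turn": [0,0,0]}]}}

```text
clock: 21.25
tool_pos: [469.1, 0.4, 210.5]
ee_rot: [-92.7, 90.0, 176.8]
contact_force: [0.2, -0.1, -1.7]
grip_width: 25.8
```

{"op": "servo_tool", "data": {"commands": [{"linear": [1,0,0],"turn": [0,0,0]},{"linear": [1,0,0],"turn": [0,0,0]},{"linear": [0,0,0],"turn": [0,0,0]},{"linear": [0,0,0],"turn": [0,0,0]}]}}

```text
clock: 21.65
tool_pos: [469.2, 0.4, 208.7]
ee_rot: [141.3, 90.0, 50.8]
contact_force: [0.4, -0.0, -1.5]
grip_width: 25.8
```

{"op": "servo_tool", "data": {"commands": [{"linear": [0.6,0,0],"turn": [0,0,0]},{"linear": [0,0,0],"turn": [0,0,0]},{"linear": [0,0,0],"turn": [0,0,0]}]}}

```text
clock: 21.95
tool_pos: [469.2, 0.3, 208.5]
ee_rot: [102.2, 90.0, 11.7]
contact_force: [-0.9, 1.1, 5.9]
grip_width: 25.8
```

Contact at the expected height; release.

{"op": "servo_tool", "data": {"commands": [{"linear": [0,0,0],"turn": [0,0,0]},{"linear": [0,0,0],"turn": [0,0,0]},{"linear": [0,0,0],"turn": [0,0,0]},{"linear": [0,0,0],"turn": [0,0,0]},{"linear": [-20,0,0],"turn": [0,0,0]}], "claw": 0.8}}

```text
clock: 22.45
tool_pos: [468.6, 0.4, 226.8]
ee_rot: [-89.7, 89.8, 179.9]
contact_force: [0.0, -0.5, 0.8]
grip_width: 63.7
```

{"op": "servo_tool", "data": {"commands": [{"linear": [-40,0,0],"turn": [0,0,0]},{"linear": [-40,0,0],"turn": [0,0,0]},{"linear": [0,0,0],"turn": [0,0,0]}]}}

```text
clock: 22.75
tool_pos: [470.3, 0.2, 311.8]
ee_rot: [93.3, 89.5, 2.8]
contact_force: [1.4, 1.5, -0.6]
grip_width: 70.5
```

```bash
python3 -c "
from h import *
plan(393,230,315,-12)
cv2.imwrite('pics/w14.png',imaging.camera('wrist'))"
```

```text
clock 22.75 yaw -0.48 j7 0.1 pos [470.31   0.2  311.8 ] F [ 1.37  1.45 -0.64] w 70.5
target yaw diff -11.52 rows 6 turn/row [ 0.03 -0.   -0.  ]
0 [ -0.6 -13.2 -38.2]
1 [ -0.6 -14.5 -37.7]
2 [ -0.6 -15.7 -37.2]
3 [ -0.6 -17.  -36.7]
4 [ -0.6 -18.2 -36.1]
5 [ -0.6 -19.4 -35.5]
```

View pics/w14.png

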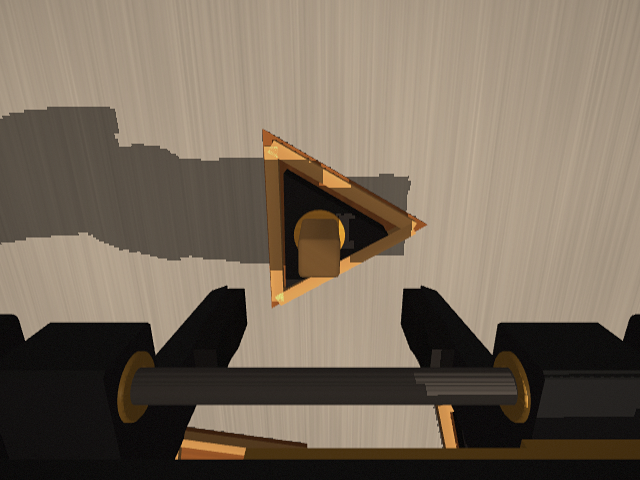

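{"op": "servo_tool", "data": {"commands": [{"linear": [0,-13,-38],"turn": [0.035,0,0]},{"linear": [0,-14.5,-38],"turn": [0.035,0,0]},{"linear": [0,-16,-37],"turn": [0.035,0,0]},{"linear": [0,-17,-36],"turn": [0.035,0,0]},{"linear": [0,-15,-28],"turn": [0.035,0,0]}]}}

```text
clock: 23.3
tool_pos: [405.7, 184.8, 306.8]
ee_rot: [-62.4, 89.9, -162.9]
contact_force: [0.3, 0.2, -0.5]
grip_width: 70.3
```

{"op": "servo_tool", "data": {"commands": [{"linear": [0,-12,-20],"turn": [0.025,0,0]},{"linear": [0,-8,-10],"turn": [0,0,0]},{"linear": [0,-3,-3],"turn": [0,0,0]},{"linear": [0,0,0],"turn": [0,0,0]},{"linear": [0,0,0],"turn": [0,0,0]}]}}

```text
clock: 23.8
tool_pos: [391.0, 218.6, 307.7]
ee_rot: [-10.0, 89.9, -112.0]
contact_force: [0.2, 0.7, -0.2]
grip_width: 70.5
```

```bash
python3 -c "
from h import *
plan(393,230,315,-12)
im=imaging.camera('wrist')
cv2.imwrite('pics/w15.png',im)
plan(393,230,315,-12)"
```

```text
clock 23.8 yaw -12.0 j7 -26.8 pos [390.98 218.65 307.69] F [ 0.24  0.7  -0.24] w 70.5
target yaw diff -0.0 rows 1 turn/row [0. 0. 0.]
0 [ -7.3  -0.4 -11.5]
clock 23.85 yaw -12.03 j7 -26.8 pos [391.13 218.53 307.85] F [-0.52  0.03 -0.57] w 70.6
target yaw diff 0.03 rows 1 turn/row [-0.  0. -0.]
0 [ -7.2  -0.6 -11.6]
```

View pics/w15.png

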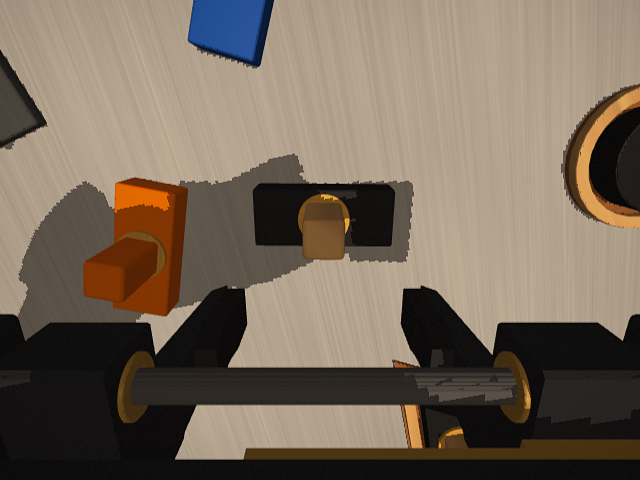

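Run:
```python
from h import *
im=cv2.imread("pics/w15.png")
c=cv2.resize(im[170:270,245:400],None,fx=5,fy=5,interpolation=cv2.INTER_CUBIC)
cv2.imwrite("pics/w15c.png",np.clip(c*1.8,0,255).astype(np.uint8))
s,T=pose()
top4(T,np.array([(303,225),(344.5,225),(344,259),(304,259)]))
```

```text
centre [393.56 228.61] sides [24.63 21.65 24.48 21.65] yaws [77.97 78.18 77.97 78.58]
```

View pics/w15c.png

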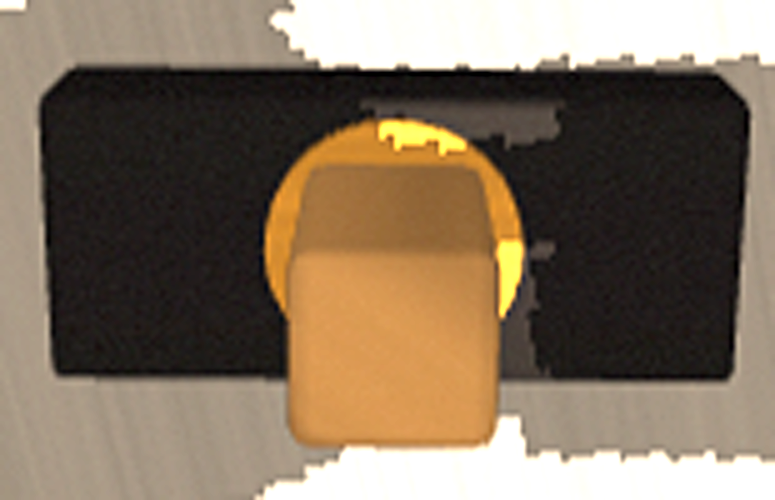

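{"op": "servo_tool", "data": {"commands": [{"linear": [20,-0.3,-11.5],"turn": [0,0,0]},{"linear": [30,0,0],"turn": [0,0,0]},{"linear": [30,0,0],"turn": [0,0,0]},{"linear": [20,0,0],"turn": [0,0,0]},{"linear": [3,0,0],"turn": [0,0,0]}]}}

```text
clock: 24.35
tool_pos: [392.9, 229.7, 203.3]
ee_rot: [-45.6, 89.8, -147.6]
contact_force: [-1.1, -0.5, -0.3]
grip_width: 70.5
```

{"op": "servo_tool", "data": {"commands": [{"linear": [0,0,0],"turn": [0,0,0]},{"linear": [0,0,0],"turn": [0,0,0]},{"linear": [0,0,0],"turn": [0,0,0]}]}}

```text
clock: 24.65
tool_pos: [393.2, 231.0, 206.2]
ee_rot: [128.9, 89.9, 27.0]
contact_force: [0.2, 0.2, 0.1]
grip_width: 70.3
```

```bash
python3 -c "
from h import *
plan(393.3,230,204.5,-12,1)"
```

```text
clock 24.65 yaw -11.93 j7 -25.4 pos [393.22 230.95 206.16] F [0.2  0.22 0.11] w 70.3
target yaw diff -0.07 rows 1 turn/row [ 0. -0. -0.]
0 [1.7 0.3 0.9]
```

{"op": "servo_tool", "data": {"commands": [{"linear": [1.5,0,1],"turn": [0,0,0]},{"linear": [0,0,0],"turn": [0,0,0]},{"linear": [0,0,0],"turn": [0,0,0]},{"linear": [0,0,0],"turn": [0,0,0]},{"linear": [0,0,0],"turn": [0,0,0]}], "claw": 0}}

```text
clock: 25.15
tool_pos: [392.6, 230.0, 203.7]
ee_rot: [160.0, 90.0, 58.1]
contact_force: [0.7, -0.8, 0.3]
grip_width: 32.4
```

{"op": "servo_tool", "data": {"commands": [{"linear": [0,0,0],"turn": [0,0,0]},{"linear": [0,0,0],"turn": [0,0,0]},{"linear": [0,0,0],"turn": [0,0,0]}]}}

```text
clock: 25.45
tool_pos: [392.7, 230.0, 203.6]
ee_rot: [130.3, 90.0, 28.4]
contact_force: [0.6, -0.4, -0.0]
grip_width: 25.7
```

```bash
python3 -c "
from h import *
plan(450,0,315,-11)"
```

```text
clock 25.45 yaw -11.92 j7 -25.2 pos [392.74 229.96 203.61] F [ 0.58 -0.37 -0.02] w 25.7
target yaw diff 0.92 rows 6 turn/row [-0. -0. -0.]
0 [-18.6  17.3  35.5]
1 [-18.6  17.2  35.6]
2 [-18.6  17.1  35.6]
3 [-18.6  17.   35.7]
4 [-18.6  16.9  35.7]
5 [-18.6  16.8  35.8]
```

{"op": "servo_tool", "data": {"commands": [{"linear": [-15,0,0],"turn": [0,0,0]},{"linear": [-35,0,0],"turn": [0,0,0]},{"linear": [-40,5,10],"turn": [0,0,0]},{"linear": [-30,15,30],"turn": [0,0,0]},{"linear": [0,19,40],"turn": [0,0,0]}]}}

```text
clock: 25.95
tool_pos: [415.0, 144.8, 326.3]
ee_rot: [131.1, 89.6, 29.5]
contact_force: [0.6, 0.1, -4.1]
grip_width: 25.6
```

{"op": "servo_tool", "data": {"commands": [{"linear": [0,19,40],"turn": [-0.005,0,0]},{"linear": [0,19,40],"turn": [-0.005,0,0]},{"linear": [0,17,42],"turn": [-0.005,0,0]},{"linear": [0,9,45],"turn": [0,0,0]},{"linear": [0,0,48],"turn": [0,0,0]}]}}

```text
clock: 26.45
tool_pos: [435.3, -81.6, 323.3]
ee_rot: [99.9, 89.9, -1.1]
contact_force: [0.4, -0.7, -3.4]
grip_width: 25.9
```

```bash
python3 -c "
from h import *
plan(380,-262,320,-11)"
```

```text
clock 26.45 yaw -11.01 j7 2.9 pos [435.31 -81.63 323.32] F [ 0.44 -0.7  -3.37] w 25.9
target yaw diff 0.01 rows 4 turn/row [-0. -0. -0.]
0 [ 0.8 -5.  46.9]
1 [ 0.8 -5.  46.9]
2 [ 0.8 -5.  46.9]
3 [ 0.8 -5.  46.9]
```

{"op": "servo_tool", "data": {"commands": [{"linear": [0,-4,44],"turn": [0,0,0]},{"linear": [0,-5,44],"turn": [0,0,0]},{"linear": [0,-5,38],"turn": [0,0,0]},{"linear": [0,-4,28],"turn": [0,0,0]},{"linear": [0,-2,15],"turn": [0,0,0]}]}}

```text
clock: 26.95
tool_pos: [380.7, -244.6, 323.3]
ee_rot: [-61.7, 89.9, -163.0]
contact_force: [0.8, 0.2, -3.3]
grip_width: 26.0
```

{"op": "servo_tool", "data": {"commands": [{"linear": [0,0,5],"turn": [0,0,0]},{"linear": [0,0,0],"turn": [0,0,0]},{"linear": [0,0,0],"turn": [0,0,0]},{"linear": [0,0,0],"turn": [0,0,0]}]}}

```text
clock: 27.35
tool_pos: [382.1, -245.6, 323.5]
ee_rot: [-161.3, 89.9, 97.8]
contact_force: [0.2, 0.1, -3.5]
grip_width: 25.8
```

```bash
python3 -c "
from h import *
im=imaging.camera('wrist')
plan(380,-262,220,-11,3)
cv2.imwrite('pics/w16.png',im)
"
```

```text
clock 27.4 yaw -10.92 j7 19.1 pos [ 382.06 -245.73  323.52] F [ 0.55  0.15 -3.27] w 26.0
target yaw diff -0.08 rows 3 turn/row [ 0. -0.  0.]
0 [34.5  0.4  5.5]
1 [34.5  0.4  5.5]
2 [34.5  0.4  5.5]
```

View pics/w16.png

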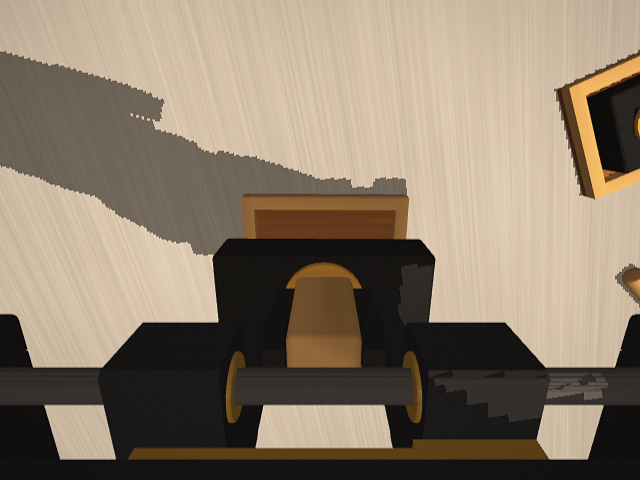

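```bash
python3 -c "
from h import *
print('stamp',px2tool([(226,239.5),(424,239.5)],203.6), px2tool([(213,252),(434.5,252)],175.6))
print('outer',px2tool([(243,195),(408.5,196)],323.5-15),'inner',px2tool([(254,210),(397,210)],323.5-15))
"
```

```text
stamp [[-51.7  -20.39]
 [ 53.41 -20.37]] [[-50.16 -23.7 ]
 [ 50.52 -23.69]]
outer [[-64.68 -23.23]
 [ 68.41 -22.39]] inner [[-56.57 -10.85]
 [ 59.88 -10.83]]
```

{"op": "servo_tool", "data": {"commands": [{"linear": [22,0.8,14.6],"turn": [0,0,0]},{"linear": [32,0,0],"turn": [0,0,0]},{"linear": [28,0,0],"turn": [0,0,0]},{"linear": [12,0,0],"turn": [0,0,0]},{"linear": [3,0,0],"turn": [0,0,0]}]}}

```text
clock: 27.9
tool_pos: [379.7, -260.7, 225.6]
ee_rot: [-117.6, 89.9, 141.4]
contact_force: [-0.6, 0.3, -3.0]
grip_width: 25.9
```

{"op": "servo_tool", "data": {"commands": [{"linear": [0,0,0],"turn": [0,0,0]},{"linear": [0,0,0],"turn": [0,0,0]},{"linear": [0,0,0],"turn": [0,0,0]}]}}

```text
clock: 28.2
tool_pos: [379.9, -261.5, 227.6]
ee_rot: [71.1, 89.9, -29.9]
contact_force: [0.1, -0.0, -2.5]
grip_width: 25.4
```

```bash
python3 -c "
from h import *
im=imaging.camera('wrist')
plan(380,-260.4,208.6,-11,3)
cv2.imwrite('pics/w17.png',im)
"
```

```text
clock 28.25 yaw -11.06 j7 20.5 pos [ 379.82 -261.52  227.5 ] F [-0.12 -0.11 -2.84] w 25.6
target yaw diff 0.06 rows 3 turn/row [-0.  0. -0.]
0 [ 6.3 -0.  -0.4]
1 [ 6.3 -0.  -0.4]
2 [ 6.3 -0.  -0.4]
```

View pics/w17.png

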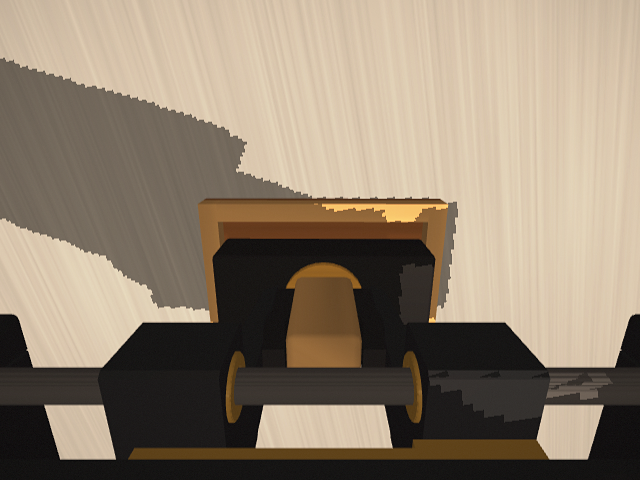

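```bash
python3 -c "
from h import *
print(px2tool([(199,204),(447,204),(219,222),(428,222)],212.5))
"
```

```text
[[-67.12 -37.62]
 [ 66.69 -37.59]
 [-57.23 -27.54]
 [ 57.33 -27.52]]
```

{"op": "servo_tool", "data": {"commands": [{"linear": [7,-0.8,-1.2],"turn": [0,0,0]},{"linear": [6,0,0],"turn": [0,0,0]},{"linear": [3,0,0],"turn": [0,0,0]},{"linear": [0,0,0],"turn": [0,0,0]},{"linear": [0,0,0],"turn": [0,0,0]}]}}

```text
clock: 28.75
tool_pos: [378.9, -260.1, 210.4]
ee_rot: [-113.5, 90.0, 145.5]
contact_force: [-0.1, 0.2, -3.6]
grip_width: 26.1
```

{"op": "servo_tool", "data": {"commands": [{"linear": [1,0,0],"turn": [0,0,0]},{"linear": [1,0,0],"turn": [0,0,0]},{"linear": [0,0,0],"turn": [0,0,0]},{"linear": [0,0,0],"turn": [0,0,0]}]}}

```text
clock: 29.15
tool_pos: [379.0, -260.1, 208.6]
ee_rot: [93.0, 90.0, -8.1]
contact_force: [0.5, 0.6, -2.0]
grip_width: 25.8
```

{"op": "servo_tool", "data": {"commands": [{"linear": [0.6,0,0],"turn": [0,0,0]},{"linear": [0,0,0],"turn": [0,0,0]},{"linear": [0,0,0],"turn": [0,0,0]}]}}

```text
clock: 29.45
tool_pos: [379.0, -260.0, 208.6]
ee_rot: [75.8, 90.0, -25.2]
contact_force: [-0.5, 0.2, 5.5]
grip_width: 25.9
```

{"op": "servo_tool", "data": {"commands": [{"linear": [0,0,0],"turn": [0,0,0]},{"linear": [0,0,0],"turn": [0,0,0]},{"linear": [0,0,0],"turn": [0,0,0]},{"linear": [0,0,0],"turn": [0,0,0]},{"linear": [-20,0,0],"turn": [0,0,0]}], "claw": 0.8}}

```text
clock: 29.95
tool_pos: [378.7, -259.7, 226.7]
ee_rot: [-112.4, 89.8, 146.6]
contact_force: [-0.4, -0.7, 0.9]
grip_width: 63.7
```

{"op": "servo_tool", "data": {"commands": [{"linear": [-40,0,0],"turn": [0,0,0]},{"linear": [-40,0,0],"turn": [0,0,0]},{"linear": [-20,0,-15],"turn": [0,0,0]},{"linear": [0,0,0],"turn": [0,0,0]}]}}

```text
clock: 30.35
tool_pos: [382.7, -244.4, 330.2]
ee_rot: [85.2, 89.7, -15.8]
contact_force: [0.9, 0.2, -0.5]
grip_width: 70.5
```

```bash
python3 -c "
from h import *
for n in ('wrist','top','scene'): cv2.imwrite('pics/f_'+n+'.png',imaging.camera(n))
"
```

```text
(no output)
```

View pics/f_wrist.png

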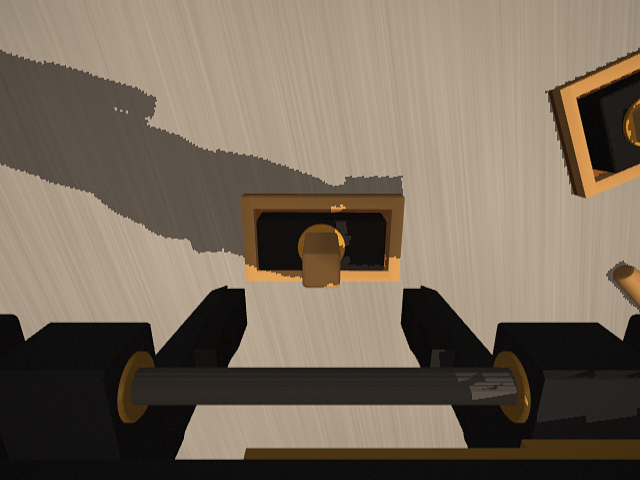

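View pics/f_top.png

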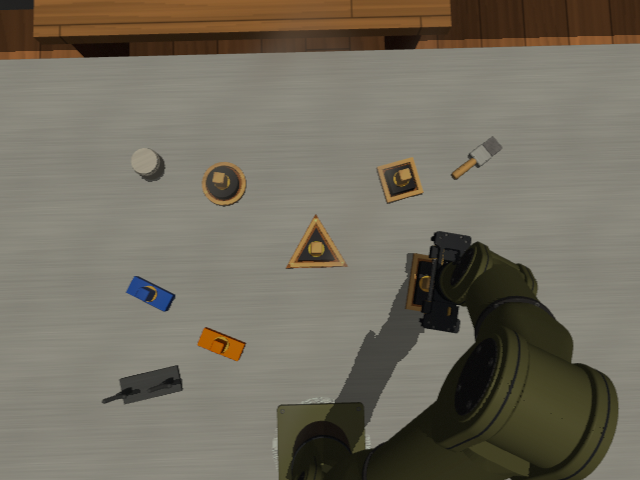

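View pics/f_scene.png

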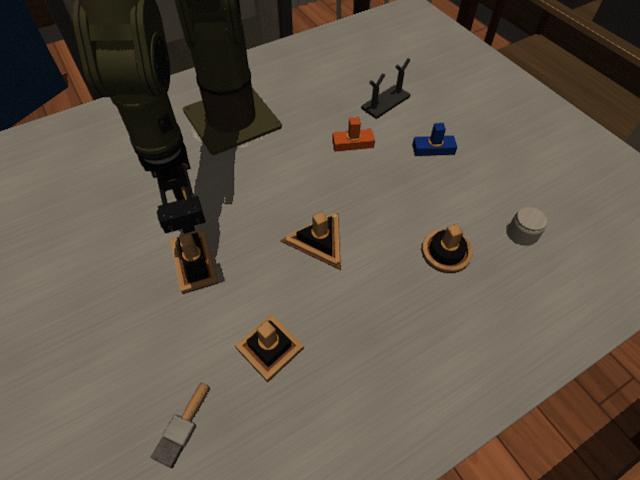

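{"op": "servo_tool", "data": {"commands": [{"linear": [0,0,0],"turn": [0,0,0]},{"linear": [0,0,0],"turn": [0,0,0]},{"linear": [0,0,0],"turn": [0,0,0]}]}}

```text
clock: 30.8
tool_pos: [381.7, -245.5, 327.2]
ee_rot: [-104.5, 89.9, 154.4]
contact_force: [-0.5, 0.0, 0.1]
grip_width: 70.7
```

```bash
python3 -c "
from plant import hand_in
print(hand_in())"
```

```text
the job is handed in; nothing more can be done
None
```

All four stamps are in their matching holders, and I handed the job in at about 31 s. I placed them in the order round, square, triangular, oblong. Each was lowered slowly until it touched the recess floor at the height I expected (about 5 mm above its pick-up height, 5–8 N), then released.

The last camera views show each stamp upright inside its rim. The tin, the brush and the blue and orange look-alikes look to be where they started, judged by eye rather than measured. The gripper is open and about 110 mm above where it let go of the last stamp, with near-zero force.

One early disagreement: the first wrist picture was about 5 mm off the top view because the arm was still settling. After that I let it settle before measuring, and the wrist and top cameras then agreed to about 2 mm. I judged flatness from the contact heights and pictures, and did not measure tilt.

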